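Refit the lifting spring of a lid dispenser

TASK

Refit the lifting spring of the lid dispenser: take the coil spring from the tray and thread it, tail end down, over the upright post until it sits fully down on the base, twisting it a little clockwise whenever its tail snags on a slotted collar until it drops through. Then turn it clockwise until the tail just comes up against the stop pin, and let go of it, standing upright. Use a light hand: never force the spring down or against the pin, and leave the jar, the can and the tub where they are.

Things in the scene. Friction and masses are not known exactly. Their poses are not given: they have to be found in the camera images.
- stand: Fixed lid dispenser stand: grey steel base 120 x 120 x 14 mm, on its centre a steel post 15 mm in diameter with two slotted collars. Origin: underside of the base on the post's axis; z up along the post. Angles told below are about z from the stand's x axis, positive = anticlockwise from above.
- post_end (a point): Tip of the post, 90 mm above the stand's origin; the last 6 mm are a cone. Axes as the stand's.
- upper_collar (a point): Middle of the stretch in which the upper collar is clamped by hand: dark steel, 33 mm in diameter, 6 mm thick, its top at 62 to 76 mm above the stand's origin (not measured; this point is at 66 mm). It has one radial slot, 9.5 mm wide, for the spring's tail, at some angle from +5 to +30 deg (not measured).
- lower_collar (a point): Centre of the lower collar, 27 mm above the stand's origin: alike, underside at 24 mm, top at 30 mm; its slot is at some angle from -10 to -35 deg (not measured). So the tail never goes straight through both; it has about 10 deg of play either way in a slot.
- stop_ring: Fixed foot ring of the stop pin; origin on the post's axis on the base's top (14 mm above the stand's origin), axes as the stand's. The pin, 5 mm in diameter, 9 mm high, stands below the lower collar, 13.5 mm from the post's axis at some angle from -75 to -150 deg (not measured). The tail, coming clockwise, meets it 19 deg sooner (-56 to -131 deg).
- spring_head (a point): Close-wound top of the steel coil spring that stands in the tray. Spring: 80 mm long, 48 mm outer, 40 mm inner diameter, 4 mm wire, 100 g. Its top 25 mm are stiff: grip there across the diameter, from any side. Point: on the axis, 68 mm above the foot, 12 mm below the top; z up, x towards the tail.
- spring_mid (a point): Centre of the spring, half-way up (40 mm above its foot), same axes. The open coils below the head yield about 0.7 mm per newton along the axis (28 mm at most) and twist about 0.6 rad per N m.
- spring_tail (a point): The spring's tail: end of the lowest coil bent straight inwards, reaching to 10.5 mm from the axis, 4 mm thick. Point: on the tail, 14.5 mm from the axis, 2 mm above the foot; x outwards. Over 22 N in all between spring and stand is forcing it; 2 to 6 N of push is enough at a snag, and 0.05 to 0.12 N m, with no push, at the stop pin.
- tray: Fixed shallow grey plastic tray, 140 x 120 x 20 mm, walls and floor 4 mm; origin at the centre of its underside. The spring stands on its floor.
- jar: Bystander: clear jar with a lid, 84 mm in diameter, 120 mm high; origin at the centre of its underside.
- can: Bystander: food can, 74 mm in diameter, 105 mm high; origin at the centre of its underside.
- tub: Bystander: white open tub, 100 mm in diameter, 70 mm high; origin at the centre of its underside.
Mind the look-alikes: they are no part of the job. Leave any green, purple or yellow look-alike of the stand alone.

How it is judged:
On the way, in this order (a step that is already met when the one before it is completed fails the run):
1. the tail is through the upper collar's slot, beside the post (horizontal distance between spring_tail and stand below 0.02 m and z of spring_tail in the frame of stand below 0.052 m), for 0.2 s.
2. the tail is through the lower collar's slot and the spring sits on the base (horizontal distance between spring_tail and stand below 0.02 m and z of spring_tail in the frame of stand below 0.0195 m), for 0.2 s.
3. the spring, down on the base, has been turned until its tail bears on the stop pin (over 0.5 N) (all of step 2 and contact force between spring and stop_ring above 0.5 N), for 0.15 s.
At the end, for the whole second after the job is handed in: The spring stands released on the post, upright within 0.12 rad, tail point under 19.5 mm above the stand's origin (foot on the base), under 20 mm from the post's axis, and turned below the lower collar to the stop pin's sector (stand frame: x below 9.5 mm, y below -5 mm) (all of step 2 and x of spring_tail in the frame of stand below 0.0095 m and y of spring_tail in the frame of stand below -0.005 m and angle between spring_head's own z axis and vertical below 0.12 rad and contact force between spring and the fingers below 0.05 N); the robot touches nothing.
It fails at once if the spring presses on the stand, a collar or the stop pin with more than 22 N (contact force between spring and stand above 22 N).
It fails at once if the jar, the can or the tub is shifted by more than 20 mm (distance of any of jar, can, tub from where it was at the start of the episode above 0.02 m).
It also fails if it takes over 72 s, if anything falls off the work surface, if the arm or the gripper's body presses on something with over 40 N, if the wrist force passes 120 N, or if a joint passes its speed limit or range.

ROBOT

A 6-joint arm with a two-finger parallel gripper is mounted at the origin on the work surface. World frame = base frame: x ahead of the robot, y to its left, z up, the work surface at z = 0. Lengths are in m, angles in rad, forces in N, time in s.
With the tool pointing down it reaches from about 0.25 to 0.775 m from the base axis. Payload 8.9 kg.
Tool frame: the origin (TCP) lies between the finger pads; the fingertips stand 25 mm ahead of it and the grasp point (between the pads) lies 6 mm ahead of it (ctrl.tcp_to_tips is the distance from the TCP to the fingertips, in m); x points along the fingers, y is the direction in which the jaws open and shut, and the axes are right-handed (so a half turn about x gives the same grasp; the last joint's range is limited). The gripper opens to 85 mm and grips with 20 to 120 N. Pads are 22 mm wide; open, the fingers measure 114 mm over their backs; the gripper's body (76 mm by 85 mm) begins 54 mm behind the grasp point. The pads swing forward as they close: fully open they stand 13 mm farther back than shut.
Start: joints at [1.042, 0.291, -0.153, 1.127, 0, 1.431], TCP at [0.199, 0.486, 0.256] pointing down, gripper open.
Joint ranges: [-2.52, 2.52], [-0.91, 1.74], [-1.3, 1.37], [-1.96, 2.02], [-1.52, 1.47], [-3.14, 3.14]. Speed limits (rad/s): [2.22, 2.22, 2.79, 3.14, 3.14, 3.14].

INTERFACE

Orientations are given as a rotation vector (axis times angle).
In Python, from rig import telemetry, optics, workorder, ctrl gives the robot as it stands.
- The arm moves only by the tool step_arm, never from a script. Its argument "rows" is one flat list of numbers, 7 for each row, row after row: the shift along the world's x, y, z normalised to -1 to 1, where 1 is 0.25 m, then the turn, a rotation vector about the world's x, y, z normalised to -1 to 1, where 1 is pi rad, then the opening, from -1 (shut) to 1 (fully open). In form: [x, y, z, ax, ay, az, claw, x, y, z, ax, ay, az, claw, ...]. A call has 1 to 5 rows; each row is the pose to reach, as a shift and turn from the pose commanded when the call began, turning the shorter way round; what a row does not reach only later rows make up. A row lasts 1/8 s, in which the tool goes at most 62.5 mm and 10.7 degrees, less where a joint would pass 70% of its speed; a pose out of reach is approached as far as the arm can. A call with a number of a shift or a turn outside -1 to 1 is refused whole. A call with a gripper value outside its range is refused whole. The fingers move at their own pace and stop on an object; "squeeze" is the grip in N (left out, the last holds). Time passes only in rows, so rows that repeat a pose let the fingers close. It gives the time, the measured TCP pose, the force and the opening at its end, in the units of the state.
- telemetry.get_obs(): the state, without advancing time (a new reading comes with each control period).
- optics.capture(name): name is "side" or "top" or "wrist"; returns (picture, depth): 420x560x3 uint8, red, green, blue; 420x560 float32, m along the optical axis (not along the pixel's ray), 0 where there is no reading.
- optics.camera_info(name): a dict with "intrinsics" (3x3 intrinsics, pixels), "extrinsics" (4x4, takes a point from world to camera coordinates); the wrist camera has in their place "T_tool_cam" (4x4, takes a point from camera to tool coordinates, whose origin is the TCP and whose axes are the tool frame's). Camera axes: x right, y down, z forward; pixel columns grow to the right and rows downward; lengths in m; the calibration is good to about 2 mm. A picture is of the moment at which its call begins: read the wrist's pose just before it. camera_info takes no time and is no camera call.
- workorder.hand_in(): hands the job in, once; it reports no verdict.
The state is a dict: "clock": time; "joint_positions": joint angles; "joint_vel": joint speeds; "effort": joint torques, N m; "ee_pos": TCP position; "orientation": TCP orientation; "ft_force": force on the tool from outside, world axes, zero at the start; "wrist_torque": the same for the moment, N m; "opening": finger opening in m.
Only numpy, scipy, OpenCV 4.12 (cv2) and the standard library are available. Lean on these libraries where they do the work, as an engineer would, in place of code of your own. Each camera call takes 0.05 s, during which the arm holds its last target.

## Working session

There is one attempt and no reset: what is moved stays moved. The work goes in short steps, Python scripts to look and compute and a tool call to move; the robot and the scene stay as the last step left them, time stands still between calls to the robot, and variables do not carry over. Pictures are saved under pics/ and viewed, and the job is handed in when it is done.

Besides the shell and the picture viewer there is one more tool, called by a JSON object that holds its "fn" and its "kwargs", one argument or row to a line. step_arm: Moves the arm, as the interface text tells. Its arguments: {"type":"object","properties":{"rows":{"type":"array","items":{"type":"number","minimum":-1,"maximum":1}},"squeeze":{"type":"number"}},"required":["rows"]}

```bash
ls; mkdir -p pics; cat > h.py <<'E'
from rig import telemetry, optics, workorder, ctrl
import numpy as np, cv2
from scipy.spatial.transform import Rotation as R
def cap(n,fn=None):
    s=telemetry.get_obs(); p,d=optics.capture(n); i=optics.camera_info(n)
    K=np.array(i['intrinsics'])
    if 'extrinsics' in i: T=np.linalg.inv(np.array(i['extrinsics']))
    else:
        W=np.eye(4); W[:3,:3]=R.from_rotvec(s['orientation']).as_matrix(); W[:3,3]=s['ee_pos']; T=W@np.array(i['T_tool_cam'])
    if fn: cv2.imwrite('pics/'+fn,p[:,:,::-1])
    return p,d,K,T
def cloud(d,K,T):
    v,u=np.mgrid[:d.shape[0],:d.shape[1]]
    P=np.stack([(u-K[0,2])/K[0,0]*d,(v-K[1,2])/K[1,1]*d,d],-1)
    X=P@T[:3,:3].T+T[:3,3]; X[d<=0]=np.nan
    return X
E
python3 - <<'E'
from h import *
print(telemetry.get_obs())
for n in ['side','top','wrist']:
    p,d,K,T=cap(n,n+'0.png'); np.savez('/tmp/'+n+'0.npz',p=p,d=d,K=K,T=T)
    print(n,K[0,0],T.round(3).tolist())
print(ctrl.__dict__ if hasattr(ctrl,'__dict__') else ctrl)
E
```

```text
pics
{'clock': 0.0, 'joint_positions': array([ 1.04169713e+00,  2.91265881e-01, -1.54105252e-01,  1.12671978e+00,
        4.55883955e-06,  1.43153512e+00]), 'joint_vel': array([-9.40435309e-05, -1.81489908e-03, -3.15970284e-04,  2.79967952e-04,
       -2.42613029e-04, -2.70180980e-04]), 'effort': array([ 2.05207478e-03, -5.37144506e+01,  3.31369543e+01,  1.60687213e-02,
       -6.07371408e-05,  9.57455342e-07]), 'ee_pos': array([0.19929122, 0.48526805, 0.25574764]), 'orientation': array([ 0.30488066,  1.5495045 , -0.30680946]), 'ft_force': array([-0.08469422, -0.03091789,  0.14534324]), 'wrist_torque': array([-0.04358714,  0.06509927, -0.03879386]), 'opening': 0.08527617969027018}
side 379.25050954633593 [[0.723, -0.414, 0.554, 0.113], [-0.691, -0.44, 0.573, -0.468], [0.006, -0.797, -0.604, 0.478], [0.0, 0.0, 0.0, 1.0]]
top 424.8847839800683 [[-0.006, -1.0, 0.026, 0.46], [-1.0, 0.007, 0.009, -0.067], [-0.01, -0.026, -1.0, 0.976], [0.0, 0.0, 0.0, 1.0]]
wrist 331.3776695163628 [[0.38, 0.893, 0.242, 0.138], [0.925, -0.367, -0.101, 0.511], [-0.001, 0.262, -0.965, 0.373], [0.0, 0.0, 0.0, 1.0]]
{}
```

View pics/top0.png

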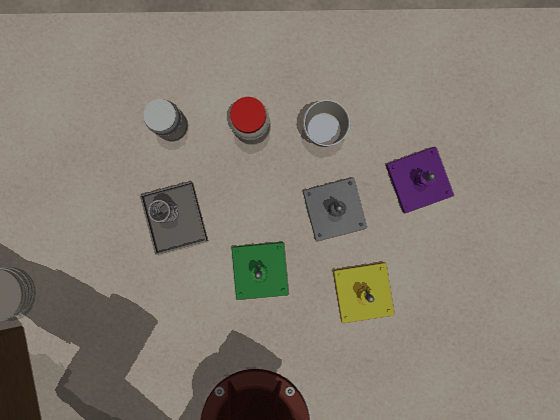

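View pics/side0.png

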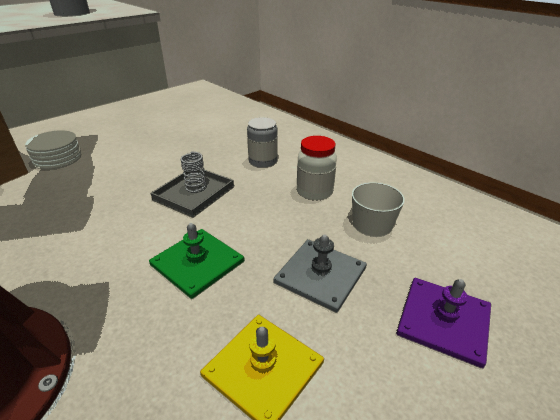

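View pics/wrist0.png

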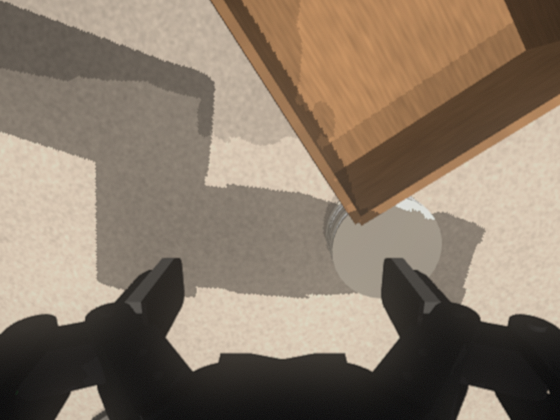

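Candidates for the stand: grey at top-image (336,209), green (260,270), purple (420,180), yellow (364,293). The task says to leave the coloured ones alone, so I take the grey one. There is only one spring, in the tray at (161,211).

```bash
python3 - <<'E'
from h import *
for n,boxes in [('top',{'st':(295,170,375,250),'sp':(135,175,215,260)}),('side',{'st':(270,225,370,310),'sp':(145,145,245,220)})]:
    z=np.load('/tmp/%s0.npz'%n); X=cloud(z['d'],z['K'],z['T'])
    for k,(a,b,c,e) in boxes.items():
        Y=X[b:e,a:c].reshape(-1,3); Y=Y[~np.isnan(Y[:,0])]
        for lo,hi in [(0.01,0.018),(0.018,.024),(0.024,0.034),(0.055,0.08),(0.08,.1)]:
            S=Y[(Y[:,2]>lo)&(Y[:,2]<hi)]
            if len(S): print(n,k,lo,hi,len(S),S.mean(0).round(4),S.min(0).round(4),S.max(0).round(4))
        if k=='st':
            S=Y[(Y[:,2]>.008)&(Y[:,2]<.018)][:,:2].astype(np.float32)
        else:
            S=Y[(Y[:,2]>.014)&(Y[:,2]<.024)][:,:2].astype(np.float32)
        print('rect',cv2.minAreaRect(S))
        cv2.imwrite(f'pics/c_{n}_{k}.png',cv2.resize(z['p'][b:e,a:c,::-1],None,fx=6,fy=6,interpolation=cv2.INTER_CUBIC))
E
```

```text
top st 0.01 0.018 2281 [ 0.4827 -0.1828  0.0155] [ 0.413  -0.2535  0.0101] [ 0.5531 -0.1115  0.018 ]
top st 0.018 0.024 297 [ 0.4822 -0.1802  0.0189] [ 0.4132 -0.2526  0.018 ] [ 0.5502 -0.1115  0.0219]
top st 0.024 0.034 39 [ 0.4829 -0.1742  0.0315] [ 0.4668 -0.1861  0.0262] [ 0.498  -0.1666  0.0335]
top st 0.055 0.08 137 [ 0.4813 -0.1839  0.0742] [ 0.4664 -0.2003  0.0707] [ 0.4983 -0.1679  0.0792]
top st 0.08 0.1 39 [ 0.4829 -0.1827  0.089 ] [ 0.4767 -0.1899  0.0813] [ 0.4893 -0.1768  0.0949]
rect ((0.4830200672149658, -0.18330667912960052), (0.12002362310886383, 0.12022028863430023), 14.273049354553223)
top sp 0.01 0.018 218 [0.473  0.1894 0.0131] [0.3878 0.1063 0.01  ] [0.544  0.2579 0.018 ]
top sp 0.018 0.024 390 [0.4675 0.1837 0.0215] [0.3838 0.1077 0.018 ] [0.5459 0.2564 0.024 ]
top sp 0.024 0.034 124 [0.4698 0.1918 0.0264] [0.3887 0.1088 0.024 ] [0.5454 0.2532 0.0337]
top sp 0.055 0.08 122 [0.4815 0.1974 0.0687] [0.4582 0.1723 0.0554] [0.5034 0.2198 0.0799]
top sp 0.08 0.1 127 [0.48   0.1947 0.0836] [0.4582 0.1721 0.0801] [0.5026 0.2191 0.088 ]
rect ((0.4657392203807831, 0.182
[... 563 characters left out ...]
68 -0.1786  0.0909]
rect ((0.5260161757469177, -0.1745639145374298), (0.2107734978199005, 0.11978373676538467), 13.67603588104248)
side sp 0.01 0.018 462 [0.4598 0.1733 0.0141] [0.3837 0.1043 0.01  ] [0.5479 0.2479 0.018 ]
side sp 0.018 0.024 293 [0.4568 0.1702 0.0196] [0.3846 0.1051 0.018 ] [0.5474 0.2459 0.0238]
side sp 0.024 0.034 53 [0.4801 0.1963 0.0298] [0.4569 0.1733 0.0242] [0.503  0.2169 0.034 ]
side sp 0.055 0.08 331 [0.4783 0.1914 0.0701] [0.4569 0.1693 0.057 ] [0.5019 0.2177 0.0799]
side sp 0.08 0.1 48 [0.4846 0.1917 0.0814] [0.4575 0.1701 0.08  ] [0.5032 0.2162 0.0836]
rect ((0.4656127989292145, 0.1802208125591278), (0.14271429181098938, 0.12312301248311996), 14.439374923706055)
```

View pics/c_top_st.png

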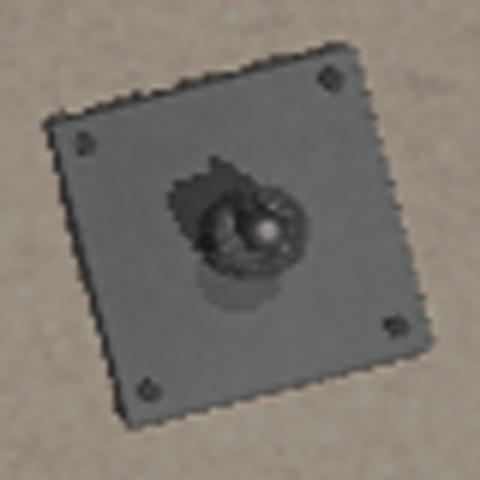

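View pics/c_side_st.png

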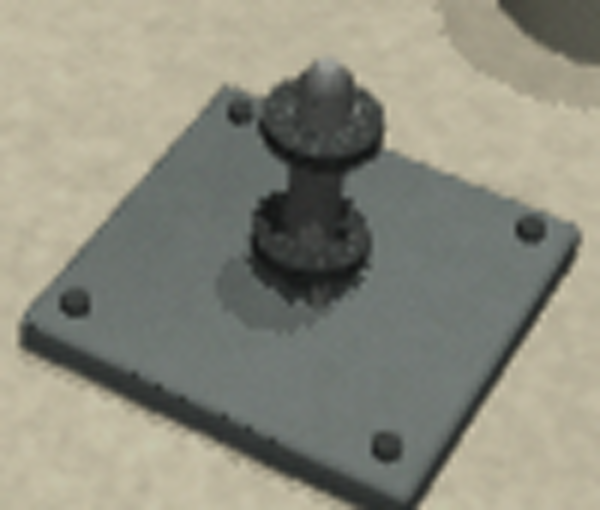

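View pics/c_top_sp.png

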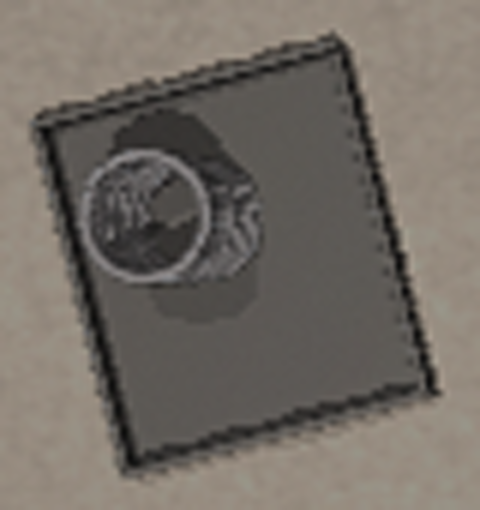

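View pics/c_side_sp.png

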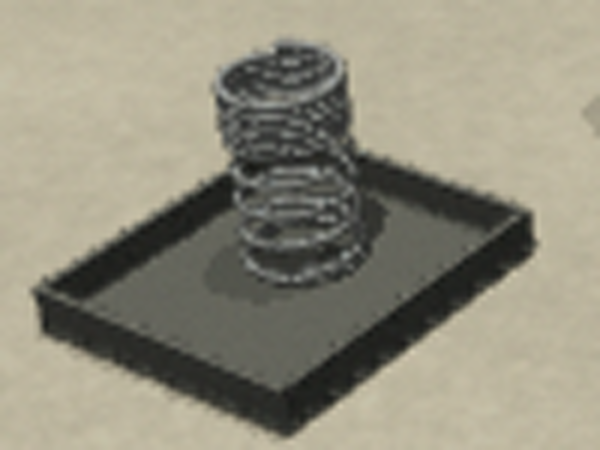

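```bash
python3 - <<'E'
from h import *
s=telemetry.get_obs(); print(R.from_rotvec(s['orientation']).as_matrix().round(3)); print(np.array(optics.camera_info('wrist')['T_tool_cam']).round(3).tolist(), ctrl.tcp_to_tips)
z=np.load('/tmp/top0.npz')
p=z['p'];print([k for k in dir(ctrl) if k[0]!='_'])
E
```

```text
[[-0.001  0.38   0.925]
 [-0.001  0.925 -0.38 ]
 [-1.    -0.001 -0.   ]]
[[0.0, -0.262, 0.965, -0.117], [1.0, -0.0, -0.0, 0.001], [0.0, 0.965, 0.262, -0.066], [0.0, 0.0, 0.0, 1.0]] 0.025
['PlanningError', 'tcp_to_tips']
```

{"fn": "step_arm", "kwargs": {
  "rows": [0.44, -1, 0, 0, 0, 0, 1, 0.44, -1, 0, 0, 0, 0, 1, 0.44, -1, 0, 0, 0, 0, 1, 0.44, -1, 0, 0, 0, 0, 1, 0.44, -1, 0, 0, 0, 0, 1]
}}

```text
clock: 0.78
ee_pos: [0.3101, 0.2331, 0.2563]
orientation: [0.308, 1.549, -0.308]
ft_force: [0.0, 0.4, 0.1]
opening: 0.0856
```

{"fn": "step_arm", "kwargs": {
  "rows": [0.44, -1, 0, 0, 0, 0, 1, 0.44, -1, 0, 0, 0, 0, 1, 0.44, -1, 0, 0, 0, 0, 1, 0.44, -1, 0, 0, 0, 0, 1, 0.44, -1, 0, 0, 0, 0, 1]
}}

```text
clock: 1.4
ee_pos: [0.4204, -0.0174, 0.2562]
orientation: [0.308, 1.548, -0.309]
ft_force: [0.4, -0.0, -0.4]
opening: 0.0854
```

{"fn": "step_arm", "kwargs": {
  "rows": [0.25, -0.68, -0.28, 0, 0, 0, 1, 0.25, -0.68, -0.28, 0, 0, 0, 1, 0.25, -0.68, -0.28, 0, 0, 0, 1, 0.25, -0.68, -0.28, 0, 0, 0, 1]
}}

```text
clock: 1.9
ee_pos: [0.482, -0.1872, 0.1843]
orientation: [0.309, 1.551, -0.308]
ft_force: [-0.6, 1.5, 0.2]
opening: 0.0856
```

```bash
python3 - <<'E'
from h import *
s=telemetry.get_obs(); print(s['clock'],s['ee_pos'],s['joint_positions'],s['ft_force'],s['wrist_torque'])
p,d,K,T=cap('wrist','w1.png'); np.savez('/tmp/w1.npz',p=p,d=d,K=K,T=T)
E
```

```text
1.9 [ 0.48196305 -0.18720029  0.18428001] [-5.11683137e-01  3.30247249e-01 -2.96000698e-01  9.46580552e-01
 -4.44619250e-04 -1.18399482e-01] [-0.57360786  1.54031487  0.19719596] [ 0.01963916  0.08069803 -0.00161335]
```

View pics/w1.png

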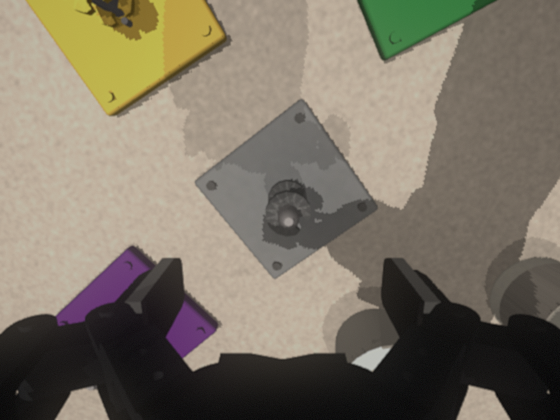

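```bash
python3 - <<'E'
from h import *
z=np.load('/tmp/w1.npz')
c=z['p'][165:255,235:350,::-1].astype(float); c=np.clip(c*2.2,0,255).astype(np.uint8)
cv2.imwrite('pics/w1c.png',cv2.resize(c,None,fx=6,fy=6,interpolation=cv2.INTER_CUBIC))
E
```

```text
(no output)
```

View pics/w1c.png

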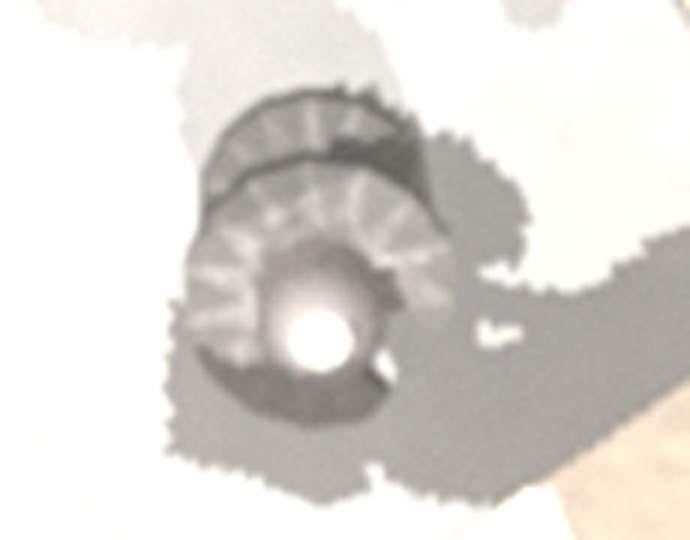

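{"fn": "step_arm", "kwargs": {
  "rows": [0.1, 0.02, 0, 0, 0, -0.28, 1, 0.1, 0.02, 0, 0, 0, -0.28, 1, 0.1, 0.02, 0, 0, 0, -0.28, 1, 0.1, 0.02, 0, 0, 0, -0.28, 1, 0.1, 0.02, 0, 0, 0, -0.28, 1]
}}

```text
clock: 2.58
ee_pos: [0.5068, -0.1779, 0.187]
orientation: [0.987, 1.335, -0.987]
ft_force: [-0.1, -0.4, 0.0]
opening: 0.0853
```

{"fn": "step_arm", "kwargs": {
  "rows": [0.1, 0.02, 0, 0, 0, -0.28, 1, 0.1, 0.02, 0, 0, 0, -0.28, 1, 0.1, 0.02, 0, 0, 0, -0.28, 1, 0.1, 0.02, 0, 0, 0, -0.28, 1, 0.1, 0.02, 0, 0, 0, -0.28, 1]
}}

```text
clock: 3.2
ee_pos: [0.5317, -0.1728, 0.187]
orientation: [1.624, 0.875, -1.623]
ft_force: [-0.3, 0.0, 0.3]
opening: 0.0854
```

{"fn": "step_arm", "kwargs": {
  "rows": [0.12, 0.03, -0.1, 0, 0, -0.26, 1, 0.12, 0.03, -0.1, 0, 0, -0.26, 1, 0.12, 0.03, -0.1, 0, 0, -0.26, 1, 0.12, 0.03, -0.1, 0, 0, -0.26, 1, 0.12, 0.03, -0.1, 0, 0, -0.26, 1]
}}

```text
clock: 3.82
ee_pos: [0.5617, -0.1653, 0.162]
orientation: [2.131, 0.185, -2.131]
ft_force: [0.3, -0.0, 0.4]
opening: 0.0854
```

```bash
python3 - <<'E'
from h import *
s=telemetry.get_obs(); print(s['clock'],s['ee_pos'],s['joint_positions'],s['ft_force'],s['wrist_torque'])
p,d,K,T=cap('wrist','w2.png'); np.savez('/tmp/w2.npz',p=p,d=d,K=K,T=T)
E
```

```text
3.825 [ 0.56173349 -0.16534161  0.16198953] [-4.11222632e-01  4.69956289e-01 -1.40722866e-01  9.60150478e-01
  2.82181192e-04  2.55719079e+00] [ 0.3059449  -0.00379562  0.43896116] [ 0.00278719 -0.04924443  0.02893125]
```

View pics/w2.png

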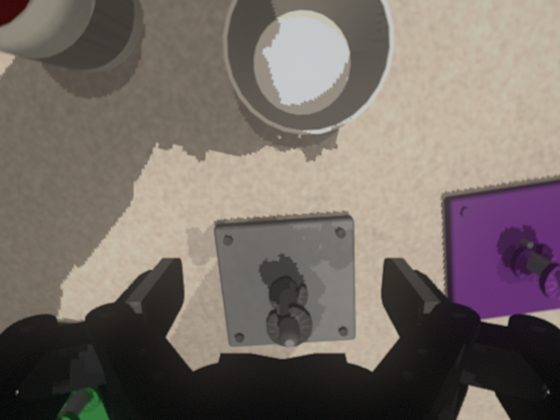

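```bash
cat >> h.py <<'E'
def rect(p,K,T,z,c,r=0.03,n=300):
    g=np.linspace(-r,r,n); x,y=np.meshgrid(c[0]+g,c[1]-g) # image right=+x, up=+y
    P=np.stack([x,y,np.full_like(x,z)],-1); Q=(P-T[:3,3])@T[:3,:3]
    u=(Q[...,0]/Q[...,2]*K[0,0]+K[0,2]).astype(np.float32); v=(Q[...,1]/Q[...,2]*K[1,1]+K[1,2]).astype(np.float32)
    return cv2.remap(p,u,v,cv2.INTER_CUBIC)
E
python3 - <<'E'
from h import *
c=(0.4825,-0.1840)
rows=[]
for n in ['w1','w2']:
    z=np.load(f'/tmp/{n}.npz'); X=cloud(z['d'],z['K'],z['T']); Y=X.reshape(-1,3)
    Y=Y[np.hypot(Y[:,0]-c[0],Y[:,1]-c[1])<.025]; print(n,np.histogram(Y[:,2],np.arange(.0,.1,.003)))
    t=Y[Y[:,2]>.08]; print(t.mean(0),t.max(0)); 
    t=Y[(Y[:,2]>.06)&(Y[:,2]<.08)]; print('col',np.median(t[:,2]),t.min(0),t.max(0))
    rows.append(np.hstack([np.clip(rect(z['p'],z['K'],z['T'],h,c).astype(float)*2.2,0,255).astype(np.uint8) for h in (.072,.030)]))
cv2.imwrite('pics/rect.png',np.vstack(rows)[:,:,::-1])
E
```

```text
w1 (array([   0,    0,    0,   14, 1020,   18,    0,    2,   20,  263,   83,
          0,    0,    0,    0,    0,    0,    0,    0,    0,    0,    4,
         40,  728,  359,   22,   23,   52,  154,  136,   16,    0,    0]), array([0.   , 0.003, 0.006, 0.009, 0.012, 0.015, 0.018, 0.021, 0.024,
       0.027, 0.03 , 0.033, 0.036, 0.039, 0.042, 0.045, 0.048, 0.051,
       0.054, 0.057, 0.06 , 0.063, 0.066, 0.069, 0.072, 0.075, 0.078,
       0.081, 0.084, 0.087, 0.09 , 0.093, 0.096, 0.099]))
[ 0.47182198 -0.1796292   0.24105502] [ 0.49216965 -0.15976865  0.26032151]
col 0.07171148408549076 [ 0.46839431 -0.19993582  0.06489515] [ 0.50190829 -0.16683739  0.0799696 ]
w2 (array([   0,    0,    0,    3, 1024,   41,    8,   17,   66,  398,  232,
         33,   36,   30,   39,   34,   26,   24,   21,   16,   20,   23,
         98,  504,  427,   54,   53,   72,  151,  122,   17,    0,    0]), array([0.   , 0.003, 0.006, 0.009, 0.012, 0.015, 0.018, 0.021, 0.024,
       0.027, 0.03 , 0.033, 0.036, 0.039, 0.042, 0.045, 0.048, 0.051,
       0.054, 0.057, 0.06 , 0.063, 0.066, 0.069, 0.072, 0.075, 0.078,
       0.081, 0.084, 0.087, 0.09 , 0.093, 0.096, 0.099]))
[ 0.48752173 -0.1831429   0.08598899] [ 0.49244428 -0.17643495  0.0915308 ]
col 0.07189952307398223 [ 0.46766476 -0.20038816  0.06001311] [ 0.50211776 -0.16712179  0.07999003]
```

View pics/rect.png

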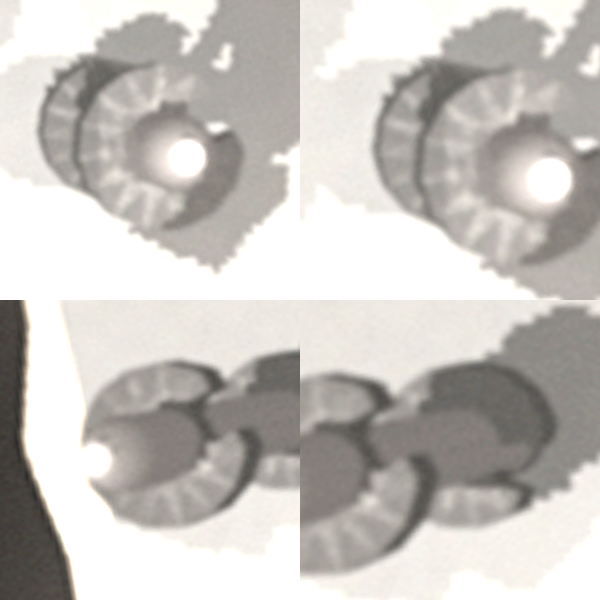

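```bash
python3 - <<'E'
from h import *
o=[]
for n,h,c in [('w1',.072,(.4852,-.1834)),('w2',.072,(.4862,-.1828)),('w2',.030,(.4850,-.1836))]:
    z=np.load(f'/tmp/{n}.npz')
    m=np.clip(rect(z['p'],z['K'],z['T'],h,c,.024,400).astype(float)*2.2,0,255).astype(np.uint8).copy()
    s=400/.048
    cv2.circle(m,(200,200),int(.0165*s),(255,0,0),1); 
    for a in range(-40,70,10):
        t=np.radians(a); q=lambda r:(int(200+r*s*np.cos(t)),int(200-r*s*np.sin(t)))
        cv2.line(m,q(.0165),q(.021),(0,0,255) if a else (255,0,0),1)
    o.append(m)
cv2.imwrite('pics/rect2.png',cv2.resize(np.hstack(o),(800,267))[:,:,::-1]); cv2.imwrite('pics/rect3.png',np.hstack(o[1:])[:,:,::-1])
E
```

```text
(no output)
```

View pics/rect3.png

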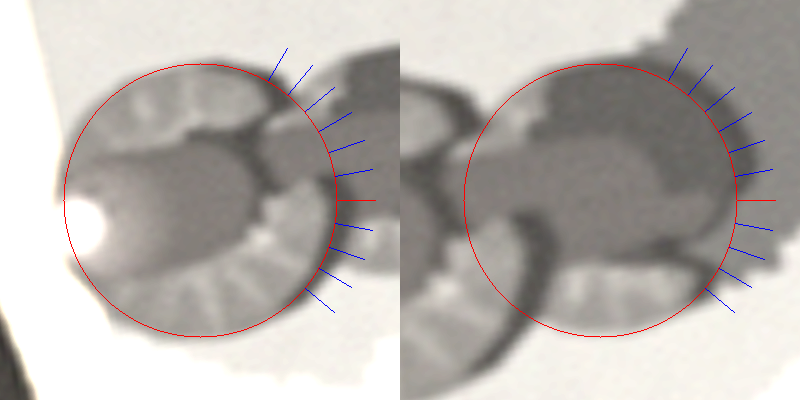

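View pics/rect2.png

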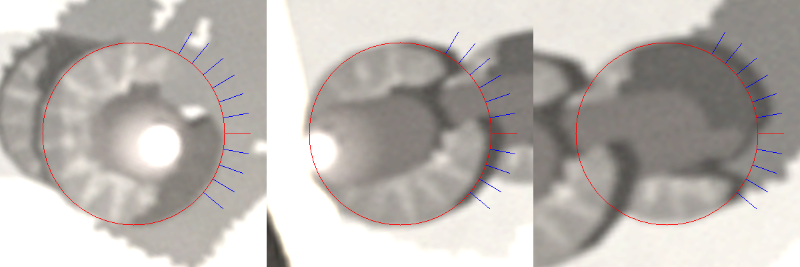

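{"fn": "step_arm", "kwargs": {
  "rows": [-0.2, 0.6, 0, 0, 0, 0.29, 1, -0.2, 0.6, 0, 0, 0, 0.29, 1, -0.2, 0.6, 0, 0, 0, 0.29, 1, -0.2, 0.6, 0, 0, 0, 0.29, 1, -0.2, 0.6, 0, 0, 0, 0.29, 1]
}}

```text
clock: 4.5
ee_pos: [0.5114, -0.0153, 0.162]
orientation: [1.55, 0.946, -1.549]
ft_force: [0.1, 0.3, -0.1]
opening: 0.0856
```

{"fn": "step_arm", "kwargs": {
  "rows": [-0.02, 0.6, 0, 0, 0, 0.29, 1, -0.02, 0.6, 0, 0, 0, 0.29, 1, -0.02, 0.6, 0, 0, 0, 0.29, 1, -0.02, 0.6, 0, 0, 0, 0.29, 1, -0.02, 0.6, 0, 0, 0, 0.29, 1, -0.02, 0.6, 0, 0, 0, 0.29, 1]
}}

```text
invalid input at $.rows: expected 1 to 5 rows
```

```bash
python3 - <<'E'
from h import *
s=telemetry.get_obs(); print(s['clock'],s['ee_pos'],s['joint_positions'],s['orientation'],s['ft_force'],s['wrist_torque'])
E
```

```text
4.5 [ 0.5114274  -0.01527605  0.16200713] [-1.72907410e-01  3.40215171e-01 -3.46288426e-01  8.83838612e-01
  1.38284131e-04  1.87261584e+00] [ 1.55001422  0.94571815 -1.54922918] [ 0.09323652  0.29413684 -0.07722398] [-0.02644383  0.00355404  0.00888616]
```

{"fn": "step_arm", "kwargs": {
  "rows": [-0.02, 0.6, 0, 0, 0, 0.29, 1, -0.02, 0.6, 0, 0, 0, 0.29, 1, -0.02, 0.6, 0, 0, 0, 0.29, 1, -0.02, 0.6, 0, 0, 0, 0.29, 1, -0.02, 0.6, 0, 0, 0, 0.29, 1]
}}

```text
clock: 5.12
ee_pos: [0.5061, 0.1346, 0.1618]
orientation: [0.882, 1.385, -0.882]
ft_force: [0.4, -0.3, 0.0]
opening: 0.0851
```

```bash
python3 - <<'E'
from h import *
s=telemetry.get_obs(); print(s['clock'],s['ee_pos'],s['joint_positions'],s['ft_force'],s['wrist_torque'])
M=R.from_rotvec(s['orientation']).as_matrix(); print(np.degrees(np.arctan2(M[1,1],M[0,1])))
p,d,K,T=cap('wrist','w3.png'); np.savez('/tmp/w3.npz',p=p,d=d,K=K,T=T)
E
```

```text
5.125 [0.50609719 0.13456431 0.16183189] [ 1.20090783e-01  3.61539756e-01 -3.14400939e-01  8.94727161e-01
  2.12437744e-04  1.25454943e+00] [ 0.38863431 -0.32533224  0.02416245] [ 0.01885566 -0.00623181  0.09248536]
25.000307588498902
```

View pics/w3.png

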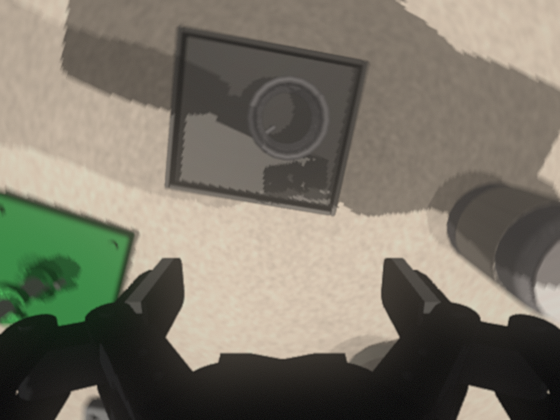

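The spring is seen almost along its axis at (288,117). A thin bar near (270,128) could be the tail, so I'll rectify at the tail's height and at the top's height.

```bash
python3 - <<'E'
from h import *
z=np.load('/tmp/w3.npz'); c=(.4805,.195); o=[]
for h in (.006,.084):
    m=np.clip(rect(z['p'],z['K'],z['T'],h,c,.03,400).astype(float)*2.5,0,255).astype(np.uint8).copy()
    s=400/.06
    for a in range(0,360,30):
        t=np.radians(a); q=lambda r:(int(200+r*s*np.cos(t)),int(200-r*s*np.sin(t)))
        cv2.line(m,q(.027),q(.03),(0,0,255) if a else (255,0,0),1)
    cv2.circle(m,(200,200),int(.024*s),(255,0,0),1)
    o.append(m)
cv2.imwrite('pics/sp.png',np.hstack(o)[:,:,::-1])
X=cloud(z['d'],z['K'],z['T']).reshape(-1,3); X=X[np.hypot(X[:,0]-c[0],X[:,1]-c[1])<.035]
t=X[X[:,2]>.078]; print(len(t),t.min(0),t.max(0),np.median(t,0))
(cx,cy),r=cv2.minEnclosingCircle(t[:,:2].astype(np.float32)); print(cx,cy,r)
E
```

```text
1657 [0.45894932 0.1721048  0.07800444] [0.50657538 0.21941825 0.08425457] [0.48217091 0.1967459  0.08079823]
0.4827609658241272 0.19579681754112244 0.023954076692461967
```

View pics/sp.png

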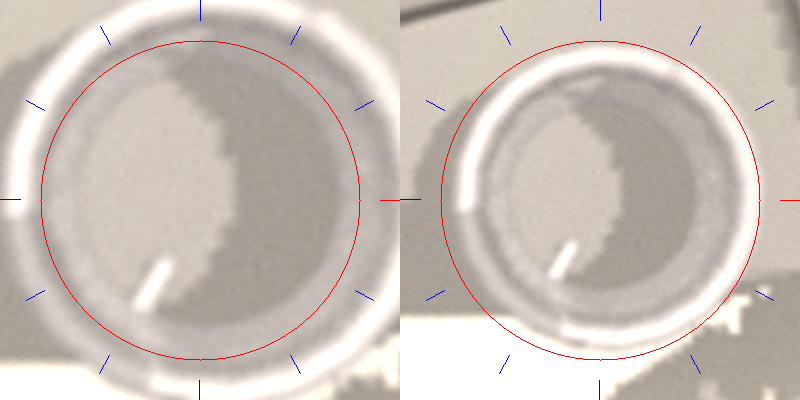

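{"fn": "step_arm", "kwargs": {
  "rows": [-0.096, 0.244, 0, 0, 0, 0, 1, -0.096, 0.244, 0, 0, 0, 0, 1, -0.096, 0.244, -0.16, 0, 0, 0, 1, -0.096, 0.244, -0.328, 0, 0, 0, 1, -0.096, 0.244, -0.328, 0, 0, 0, 1]
}}

```text
clock: 5.8
ee_pos: [0.4805, 0.1935, 0.0775]
orientation: [0.887, 1.385, -0.894]
ft_force: [0.5, 0.2, 0.3]
opening: 0.0852
```

```bash
python3 - <<'E'
from h import *
s=telemetry.get_obs(); print(s['clock'],s['ee_pos'],s['joint_positions'],s['ft_force'],s['wrist_torque'])
p,d,K,T=cap('wrist','w4.png'); np.savez('/tmp/w4.npz',p=p,d=d,K=K,T=T)
E
```

```text
5.8 [0.48049987 0.19353933 0.07749432] [ 2.41769321e-01  4.55152099e-01 -4.27927559e-01  6.93089764e-01
 -1.04614809e-04  1.38635565e+00] [0.45808623 0.18209693 0.25648745] [-0.00503266  0.00923841  0.01505237]
```

View pics/w4.png

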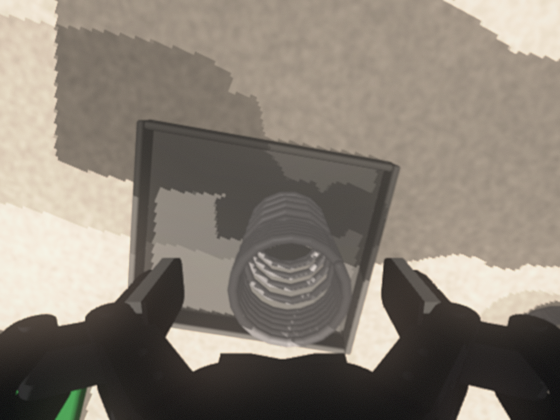

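{"fn": "step_arm", "kwargs": {
  "rows": [0.004, 0, 0.008, 0, 0, 0, 1, 0.004, 0, 0.008, 0, 0, 0, 1]
}}

```text
clock: 6.1
ee_pos: [0.4853, 0.1944, 0.0831]
orientation: [0.891, 1.379, -0.887]
ft_force: [-0.3, 0.4, 0.1]
opening: 0.0855
```

```bash
python3 - <<'E'
from h import *
s=telemetry.get_obs(); print(s['clock'],s['ee_pos'],s['ft_force'],s['wrist_torque'])
p,d,K,T=cap('wrist','w5.png')
X=cloud(d,K,T)[180:352,190:378].reshape(-1,3); 
t=X[(X[:,2]>.074)&(X[:,2]<.092)]; print(len(t),t.min(0),t.max(0)); print(cv2.minEnclosingCircle(t[:,:2].astype(np.float32)))
print(np.histogram(t[:,2],8))
E
```

```text
6.1 [0.48533682 0.1944004  0.08308263] [-0.28862801  0.35466143  0.06427506] [ 0.00376289 -0.06691919 -0.03972329]
4217 [0.45885647 0.17161601 0.07400151] [0.5068902  0.21973724 0.08423736]
((0.4826942980289459, 0.1957930624485016), 0.02435099519789219)
(array([ 247,  290,  373,  504, 1036,  960,  682,  125]), array([0.07400151, 0.07528099, 0.07656047, 0.07783995, 0.07911943,
       0.08039892, 0.0816784 , 0.08295788, 0.08423736]))
```

{"fn": "step_arm", "kwargs": {
  "rows": [0, 0, 0, 0, 0, 0, 1, 0, 0, 0, 0, 0, 0, 1]
}}

```text
clock: 6.4
ee_pos: [0.4841, 0.1941, 0.0815]
orientation: [0.889, 1.381, -0.889]
ft_force: [-0.5, -0.1, -0.4]
opening: 0.0855
```

{"fn": "step_arm", "kwargs": {
  "rows": [0, 0, 0, 0, 0, 0, 1]
}}

```text
clock: 6.52
ee_pos: [0.484, 0.1941, 0.0813]
orientation: [0.889, 1.381, -0.889]
ft_force: [0.2, 0.6, -0.2]
opening: 0.0853
```

{"fn": "step_arm", "kwargs": {
  "rows": [-0.005, 0.007, -0.008, 0, 0, 0, 1, -0.005, 0.007, -0.008, 0, 0, 0, -1, -0.005, 0.007, -0.008, 0, 0, 0, -1, -0.005, 0.007, -0.008, 0, 0, 0, -1, -0.005, 0.007, -0.008, 0, 0, 0, -1],
  "squeeze": 30
}}

```text
clock: 7.15
ee_pos: [0.4828, 0.1959, 0.0794]
orientation: [0.889, 1.381, -0.889]
ft_force: [-0.4, -0.9, 1.7]
opening: 0.0465
```

{"fn": "step_arm", "kwargs": {
  "rows": [0, 0, 0, 0, 0, 0, -1, 0, 0, 0, 0, 0, 0, -1]
}}

```text
clock: 7.4
ee_pos: [0.4828, 0.1959, 0.0793]
orientation: [0.889, 1.381, -0.889]
ft_force: [-0.8, -0.6, -0.0]
opening: 0.0471
```

```bash
python3 - <<'E'
from h import *
s=telemetry.get_obs(); print(s['clock'],s['ee_pos'],s['ft_force'],s['wrist_torque'],s['opening'])
p,d,K,T=cap('wrist','w6.png')
E
```

```text
7.4 [0.48278865 0.1958784  0.07932027] [-0.76680775 -0.55513478 -0.0247551 ] [-0.01029333  0.03727359  0.03266777] 0.047124067536524046
```

View pics/w6.png

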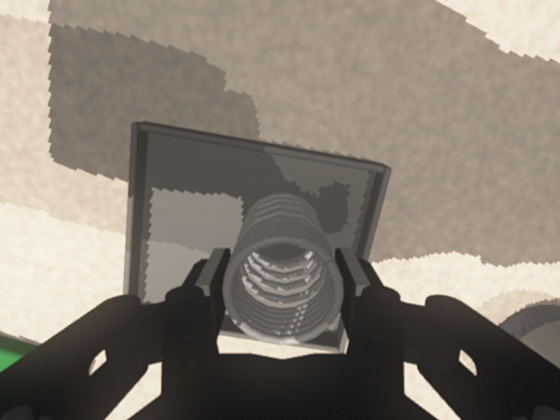

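{"fn": "step_arm", "kwargs": {
  "rows": [0, 0, 0.12, 0, 0, 0, -1, 0, 0, 0.3, 0, 0, 0, -1, 0, 0, 0.49, 0, 0, 0, -1, 0, 0, 0.49, 0, 0, 0, -1]
}}

```text
clock: 7.95
ee_pos: [0.4848, 0.1964, 0.2051]
orientation: [0.892, 1.377, -0.885]
ft_force: [0.4, 0.5, -1.7]
opening: 0.0474
```

{"fn": "step_arm", "kwargs": {
  "rows": [0, -0.1, 0, 0, 0, 0.06, -1, 0, -0.2, 0, 0, 0, 0.12, -1, 0, -0.3, 0, 0, 0, 0.18, -1, 0, -0.4, 0, 0, 0, 0.24, -1, 0, -0.5, 0, 0, 0, 0.29, -1]
}}

```text
clock: 8.57
ee_pos: [0.482, 0.07, 0.2006]
orientation: [0.178, 1.565, -0.178]
ft_force: [0.4, 0.6, -1.1]
opening: 0.0472
```

{"fn": "step_arm", "kwargs": {
  "rows": [0, -0.1, 0, 0, 0, 0.06, -1, 0, -0.2, 0, 0, 0, 0.12, -1, 0, -0.3, 0, 0, 0, 0.18, -1, 0, -0.4, 0, 0, 0, 0.24, -1, 0, -0.5, 0, 0, 0, 0.29, -1]
}}

```text
clock: 9.2
ee_pos: [0.482, -0.0548, 0.2006]
orientation: [-0.535, 1.505, 0.536]
ft_force: [0.4, -0.2, 0.0]
opening: 0.0474
```

```bash
cat >> h.py <<'E'
def st():
    s=telemetry.get_obs(); M=R.from_rotvec(s['orientation']).as_matrix()
    print(s['clock'],'pos',s['ee_pos'].round(4),'yaw',np.degrees(np.arctan2(M[1,1],M[0,1])).round(1),'q',s['joint_positions'].round(2),'F',s['ft_force'].round(2),'M',s['wrist_torque'].round(3),'op',round(s['opening'],4)); return s
E
python3 -c "
from h import *
st()"
```

```text
9.2 pos [ 0.482  -0.0548  0.2006] yaw 129.2 q [-0.26  0.26 -0.35  0.96 -0.   -0.95] F [ 0.4  -0.2   0.03] M [ 0.017 -0.024  0.002] op 0.0474
```

{"fn": "step_arm", "kwargs": {
  "rows": [0.012, -0.1, 0, 0, 0, 0.06, -1, 0.012, -0.2, 0, 0, 0, 0.12, -1, 0.012, -0.3, 0, 0, 0, 0.18, -1, 0.012, -0.4, 0, 0, 0, 0.24, -1, 0.012, -0.515, 0, 0, 0, 0.29, -1]
}}

```text
clock: 9.82
ee_pos: [0.4851, -0.1833, 0.2005]
orientation: [-1.226, 1.198, 1.229]
ft_force: [0.7, -0.1, -0.1]
opening: 0.0469
```

{"fn": "step_arm", "kwargs": {
  "rows": [0, 0, 0, 0, 0, 0.037, -1, 0, 0, 0, 0, 0, 0.037, -1, 0, 0, 0, 0, 0, 0.037, -1]
}}

```text
clock: 10.2
ee_pos: [0.4854, -0.1824, 0.2012]
orientation: [-1.305, 1.144, 1.307]
ft_force: [-0.1, 0.4, -1.6]
opening: 0.0474
```

```bash
python3 - <<'E'
from h import *
st()
for n in ('wrist','side','top'):
    p,d,K,T=cap(n,n+'7.png'); np.savez(f'/tmp/{n}7.npz',p=p,d=d,K=K,T=T)
    if n!='wrist':
        a,b=(280,150) if n=='side' else (280,150); 
        cv2.imwrite(f'pics/{n}7c.png',cv2.resize(p[b:b+150,a-20:a+150,::-1],None,fx=4,fy=4,interpolation=cv2.INTER_CUBIC))
E
```

```text
10.2 pos [ 0.4854 -0.1824  0.2012] yaw -172.4 q [-0.5   0.32 -0.27  0.99  0.   -2.2 ] F [-0.12  0.4  -1.59] M [ 0.002 -0.047  0.04 ] op 0.0474
```

View pics/wrist7.png

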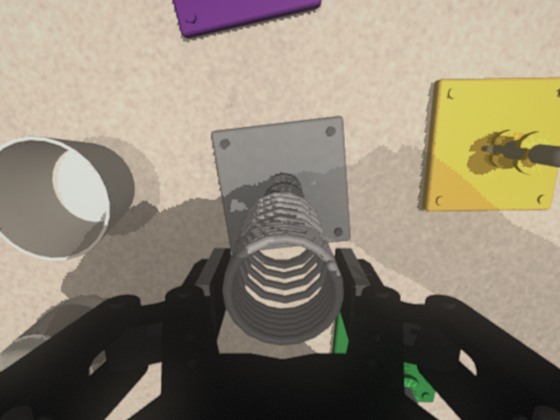

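View pics/side7c.png

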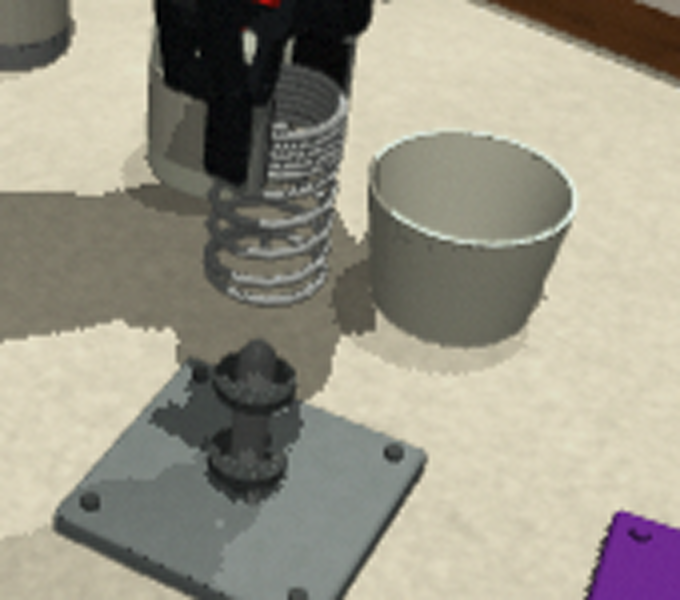

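```bash
python3 - <<'E'
from h import *
z=np.load('/tmp/side7.npz'); K,T=z['K'],z['T']
for zz in (.03,.072,.09,.128,.15):
    Q=T[:3,:3].T@(np.array([.4819,-.1842,zz])-T[:3,3]); print(zz,((K@Q)[:2]/Q[2]-[260,150])*4)
X=cloud(z['d'],K,T).reshape(-1,3)
m=(np.hypot(X[:,0]-.482,X[:,1]+.184)<.03)
for lo,hi in ((.122,.132),(.132,.15),(.15,.17),(.066,.076),(.026,.034)):
    t=X[m&(X[:,2]>lo)&(X[:,2]<hi)]; A=np.c_[2*t[:,:2],np.ones(len(t))]; s=np.linalg.lstsq(A,(t[:,:2]**2).sum(1),rcond=None)[0]
    print(lo,len(t),t.min(0).round(4),t.max(0).round(4),'fit',s[:2],np.sqrt(s[2]+(s[:2]**2).sum()))
E
```

```text
0.03 [243.92754809 451.15345255]
0.072 [251.26771286 376.09584548]
0.09 [254.60296645 341.99086811]
0.128 [262.05556288 265.78357953]
0.15 [266.64674824 218.83594311]
0.122 161 [ 0.4601 -0.2068  0.1245] [ 0.5066 -0.1608  0.1319] fit [ 0.48315725 -0.18398299] 0.021359582833622145
0.132 238 [ 0.4607 -0.2066  0.132 ] [ 0.5076 -0.1596  0.15  ] fit [ 0.4835688  -0.18349591] 0.02162125091133609
0.15 173 [ 0.4599 -0.2066  0.15  ] [ 0.5057 -0.1633  0.1669] fit [ 0.48312093 -0.1837441 ] 0.02147429452381402
0.066 210 [ 0.4649 -0.2017  0.0661] [ 0.5003 -0.1681  0.0759] fit [ 0.48187378 -0.18528404] 0.013050375769790462
0.026 170 [ 0.4647 -0.2015  0.026 ] [ 0.4978 -0.167   0.034 ] fit [ 0.48129078 -0.18506602] 0.012506224153632603
```

{"fn": "step_arm", "kwargs": {
  "rows": [0, 0, -0.05, 0, 0, 0, -1, 0, 0, -0.1, 0, 0, 0, -1, 0, 0, -0.14, 0, 0, 0, -1, 0, 0, -0.17, 0, 0, 0, -1, 0, 0, -0.17, 0, 0, 0, -1]
}}

```text
clock: 10.98
ee_pos: [0.4854, -0.1827, 0.1586]
orientation: [-1.307, 1.143, 1.309]
ft_force: [-0.2, -0.6, 0.2]
opening: 0.0472
```

```bash
python3 -c "
from h import *
st()"
```

```text
10.975 pos [ 0.4854 -0.1827  0.1586] yaw -172.3 q [-0.5   0.36 -0.33  0.88  0.   -2.21] F [-0.17 -0.65  0.24] M [-0.004  0.007 -0.072] op 0.0472
```

{"fn": "step_arm", "kwargs": {
  "rows": [-0.002, -0.003, -0.015, 0, 0, 0, -1, -0.002, -0.003, -0.03, 0, 0, 0, -1, -0.002, -0.003, -0.04, 0, 0, 0, -1, -0.002, -0.003, -0.05, 0, 0, 0, -1, -0.002, -0.003, -0.05, 0, 0, 0, -1]
}}

```text
clock: 11.6
ee_pos: [0.4852, -0.1836, 0.1466]
orientation: [-1.308, 1.142, 1.308]
ft_force: [-0.6, 0.0, -0.6]
opening: 0.0477
```

```bash
python3 -c "
from h import *
st()"
```

```text
11.6 pos [ 0.4852 -0.1836  0.1466] yaw -172.3 q [-0.5   0.37 -0.35  0.85  0.   -2.21] F [-0.63  0.02 -0.63] M [ 0.043  0.032 -0.048] op 0.0477
```

{"fn": "step_arm", "kwargs": {
  "rows": [0, 0, -0.006, 0, 0, 0, -1, 0, 0, -0.012, 0, 0, 0, -1, 0, 0, -0.012, 0, 0, 0, -1]
}}

```text
clock: 11.98
ee_pos: [0.4852, -0.1836, 0.1437]
orientation: [-1.308, 1.142, 1.308]
ft_force: [0.1, 0.5, -1.2]
opening: 0.0471
```

{"fn": "step_arm", "kwargs": {
  "rows": [0, 0, 0, 0, 0, 0, -1]
}}

```text
clock: 12.1
ee_pos: [0.4853, -0.1836, 0.1438]
orientation: [-1.308, 1.142, 1.308]
ft_force: [-0.7, -0.4, -0.8]
opening: 0.047
```

{"fn": "step_arm", "kwargs": {
  "rows": [0, 0, -0.006, 0, 0, 0, -1, 0, 0, -0.012, 0, 0, 0, -1, 0, 0, -0.012, 0, 0, 0, -1]
}}

```text
clock: 12.48
ee_pos: [0.4852, -0.1836, 0.1406]
orientation: [-1.308, 1.142, 1.308]
ft_force: [-0.9, 0.2, -1.4]
opening: 0.0474
```

{"fn": "step_arm", "kwargs": {
  "rows": [0, 0, 0, 0, 0, 0, -1]
}}

```text
clock: 12.6
ee_pos: [0.4852, -0.1836, 0.1408]
orientation: [-1.308, 1.142, 1.308]
ft_force: [-0.4, 0.4, -0.4]
opening: 0.0472
```

```bash
python3 - <<'E'
from h import *
st()
p,d,K,T=cap('side'); cv2.imwrite('pics/s8.png',cv2.resize(p[170:310,260:380,::-1],None,fx=5,fy=4.28,interpolation=cv2.INTER_CUBIC)); st()
E
```

```text
12.6 pos [ 0.4852 -0.1836  0.1408] yaw -172.3 q [-0.5   0.38 -0.36  0.84 -0.   -2.21] F [-0.37  0.39 -0.42] M [0.038 0.008 0.042] op 0.0472
12.65 pos [ 0.4853 -0.1836  0.1408] yaw -172.3 q [-0.5   0.38 -0.36  0.84  0.   -2.21] F [-0.27 -0.24 -0.77] M [ 0.033  0.011 -0.062] op 0.0475
```

View pics/s8.png

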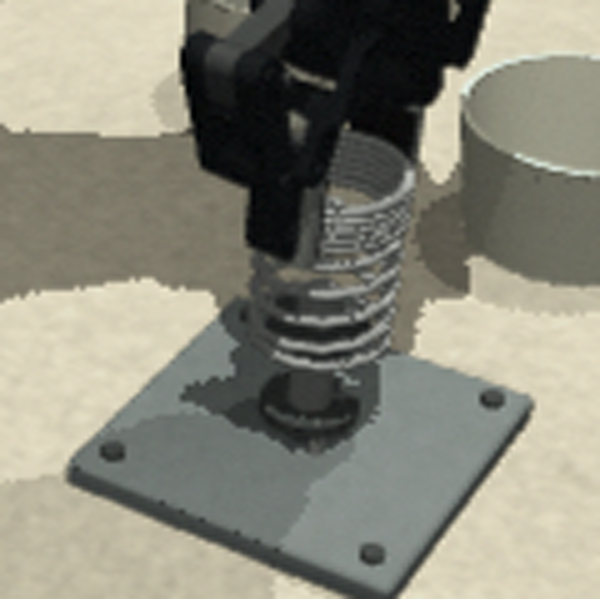

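{"fn": "step_arm", "kwargs": {
  "rows": [0, 0, -0.012, 0, 0, 0, -1, 0, 0, -0.024, 0, 0, 0, -1, 0, 0, -0.024, 0, 0, 0, -1]
}}

```text
clock: 13.02
ee_pos: [0.485, -0.1835, 0.1344]
orientation: [-1.307, 1.143, 1.308]
ft_force: [-0.5, 0.2, -0.8]
opening: 0.0471
```

{"fn": "step_arm", "kwargs": {
  "rows": [0, 0, 0, 0, 0, 0, -1]
}}

```text
clock: 13.15
ee_pos: [0.4852, -0.1836, 0.1348]
orientation: [-1.308, 1.142, 1.308]
ft_force: [0.2, -0.2, -2.1]
opening: 0.0469
```

{"fn": "step_arm", "kwargs": {
  "rows": [0, 0, -0.015, 0, 0, 0, -1, 0, 0, -0.03, 0, 0, 0, -1, 0, 0, -0.045, 0, 0, 0, -1, 0, 0, -0.045, 0, 0, 0, -1]
}}

```text
clock: 13.65
ee_pos: [0.485, -0.1835, 0.1232]
orientation: [-1.307, 1.143, 1.308]
ft_force: [-0.6, -0.4, -1.2]
opening: 0.0472
```

```bash
python3 -c "
from h import *
st()"
```

```text
13.65 pos [ 0.485  -0.1835  0.1232] yaw -172.3 q [-0.5   0.4  -0.38  0.8  -0.   -2.21] F [-0.61 -0.4  -1.23] M [ 0.023  0.002 -0.022] op 0.0472
```

{"fn": "step_arm", "kwargs": {
  "rows": [0, 0, -0.02, 0, 0, -0.06, -1, 0, 0, -0.04, 0, 0, -0.12, -1, 0, 0, -0.05, 0, 0, -0.18, -1, 0, 0, -0.05, 0, 0, -0.24, -1, 0, 0, -0.05, 0, 0, -0.24, -1]
}}

```text
clock: 14.28
ee_pos: [0.4853, -0.1837, 0.1111]
orientation: [-0.743, 1.44, 0.743]
ft_force: [-0.6, -0.1, -0.7]
opening: 0.0476
```

```bash
python3 - <<'E'
from h import *
st()
p,d,K,T=cap('side'); cv2.imwrite('pics/s9.png',cv2.resize(p[170:310,260:380,::-1],None,fx=5,fy=4.28,interpolation=cv2.INTER_CUBIC)); st()
p,d,K,T=cap('wrist','w9.png'); st()
E
```

```text
14.275 pos [ 0.4853 -0.1837  0.1111] yaw 144.6 q [-0.5   0.41 -0.39  0.77 -0.   -1.46] F [-0.64 -0.06 -0.67] M [-0.017 -0.006  0.014] op 0.0476
14.325 pos [ 0.4853 -0.1837  0.1111] yaw 144.7 q [-0.5   0.41 -0.39  0.77 -0.   -1.46] F [-0.17  0.29 -0.12] M [-0.007  0.01   0.058] op 0.0473
14.375 pos [ 0.4853 -0.1837  0.1111] yaw 144.8 q [-0.5   0.41 -0.39  0.77 -0.   -1.46] F [-0.41 -0.33 -1.11] M [0.025 0.017 0.056] op 0.0472
```

View pics/s9.png

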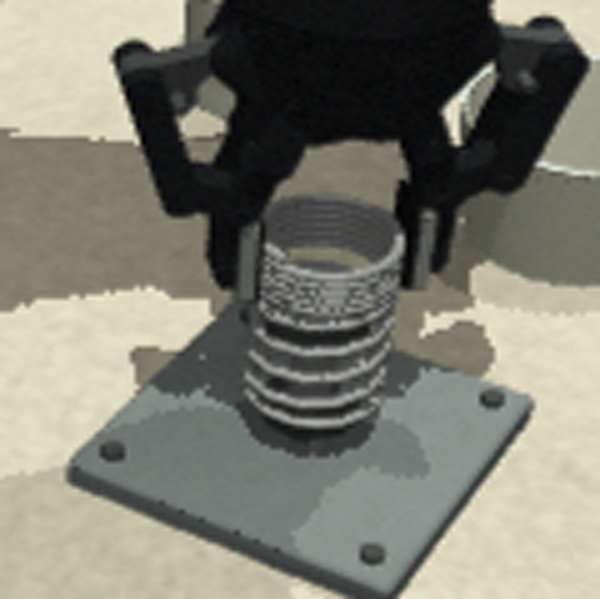

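View pics/w9.png

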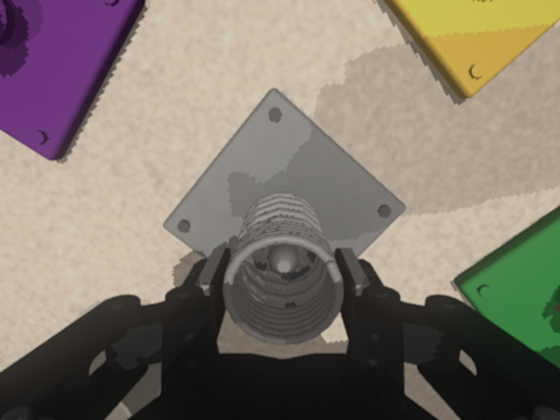

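{"fn": "step_arm", "kwargs": {
  "rows": [0, 0, -0.012, 0, 0, 0, -1, 0, 0, -0.024, 0, 0, 0, -1, 0, 0, -0.034, 0, 0, 0, -1, 0, 0, -0.034, 0, 0, 0, -1]
}}

```text
clock: 14.88
ee_pos: [0.4854, -0.1838, 0.1026]
orientation: [-0.743, 1.44, 0.742]
ft_force: [0.8, -1.5, 2.2]
opening: 0.0476
```

{"fn": "step_arm", "kwargs": {
  "rows": [0, 0, 0, 0, 0, 0, -1]
}}

```text
clock: 15.0
ee_pos: [0.4854, -0.1841, 0.1027]
orientation: [-0.743, 1.44, 0.741]
ft_force: [-0.2, -2.2, 0.1]
opening: 0.0474
```

{"fn": "step_arm", "kwargs": {
  "rows": [0, 0, 0, 0, 0, -0.014, -1, 0, 0, 0, 0, 0, -0.028, -1, 0, 0, 0, 0, 0, -0.028, -1]
}}

```text
clock: 15.38
ee_pos: [0.4852, -0.1836, 0.1025]
orientation: [-0.675, 1.464, 0.675]
ft_force: [0.3, -0.7, -1.2]
opening: 0.0474
```

{"fn": "step_arm", "kwargs": {
  "rows": [0, 0, 0, 0, 0, -0.014, -1, 0, 0, 0, 0, 0, -0.028, -1, 0, 0, 0, 0, 0, -0.028, -1]
}}

```text
clock: 15.75
ee_pos: [0.4851, -0.1834, 0.1024]
orientation: [-0.607, 1.484, 0.608]
ft_force: [-0.1, 0.5, -1.7]
opening: 0.0472
```

```bash
python3 -c "
from h import *
st()"
```

```text
15.75 pos [ 0.4851 -0.1834  0.1024] yaw 134.5 q [-0.5   0.42 -0.4   0.75  0.   -1.28] F [-0.15  0.47 -1.66] M [ 0.009 -0.026 -0.005] op 0.0472
```

{"fn": "step_arm", "kwargs": {
  "rows": [0, 0, -0.01, 0, 0, -0.01, -1, 0, 0, -0.02, 0, 0, -0.01, -1, 0, 0, -0.02, 0, 0, -0.01, -1]
}}

```text
clock: 16.12
ee_pos: [0.485, -0.1835, 0.0973]
orientation: [-0.582, 1.492, 0.583]
ft_force: [0.5, -1.0, -1.8]
opening: 0.0473
```

{"fn": "step_arm", "kwargs": {
  "rows": [0, 0, -0.01, 0, 0, 0, -1, 0, 0, -0.02, 0, 0, 0, -1, 0, 0, -0.02, 0, 0, 0, -1]
}}

```text
clock: 16.5
ee_pos: [0.4851, -0.1835, 0.0923]
orientation: [-0.582, 1.492, 0.582]
ft_force: [0.4, -0.4, -0.4]
opening: 0.0474
```

```bash
python3 -c "
from h import *
st()"
```

```text
16.5 pos [ 0.4851 -0.1835  0.0923] yaw 132.7 q [-0.5   0.43 -0.42  0.72  0.   -1.25] F [ 0.36 -0.37 -0.35] M [-0.031  0.008  0.024] op 0.0474
```

{"fn": "step_arm", "kwargs": {
  "rows": [0, 0, -0.007, 0, 0, 0, -1, 0, 0, -0.012, 0, 0, 0, -1, 0, 0, -0.012, 0, 0, 0, -1, 0, 0, -0.012, 0, 0, 0, -1]
}}

```text
clock: 17.0
ee_pos: [0.4853, -0.1837, 0.0897]
orientation: [-0.582, 1.491, 0.582]
ft_force: [-0.2, -0.5, 1.1]
opening: 0.0473
```

{"fn": "step_arm", "kwargs": {
  "rows": [0, 0, 0, 0, 0, 0, -1, 0, 0, 0, 0, 0, 0, -1]
}}

```text
clock: 17.25
ee_pos: [0.4853, -0.1837, 0.0896]
orientation: [-0.582, 1.491, 0.582]
ft_force: [-0.0, -0.5, 0.7]
opening: 0.0471
```

```bash
python3 -c "
from h import *
st()"
```

```text
17.25 pos [ 0.4853 -0.1837  0.0896] yaw 132.6 q [-0.5   0.44 -0.42  0.71 -0.   -1.25] F [-0.02 -0.53  0.68] M [-0.058 -0.028  0.101] op 0.0471
```

{"fn": "step_arm", "kwargs": {
  "rows": [0, 0, 0.001, 0, 0, -0.05, -1, 0, 0, 0.001, 0, 0, -0.1, -1, 0, 0, 0.001, 0, 0, -0.11, -1, 0, 0, 0.001, 0, 0, -0.11, -1]
}}

```text
clock: 17.75
ee_pos: [0.4851, -0.1836, 0.0898]
orientation: [-0.315, 1.548, 0.315]
ft_force: [-0.8, 0.7, -0.9]
opening: 0.0472
```

```bash
python3 -c "
from h import *
st()"
```

```text
17.75 pos [ 0.4851 -0.1836  0.0898] yaw 113.0 q [-0.5   0.44 -0.42  0.72 -0.   -0.9 ] F [-0.78  0.72 -0.92] M [ 0.056  0.142 -0.018] op 0.0472
```

{"fn": "step_arm", "kwargs": {
  "rows": [0, 0, 0, 0, 0, -0.022, -1, 0, 0, 0, 0, 0, -0.022, -1]
}}

```text
clock: 18.0
ee_pos: [0.4852, -0.1836, 0.0898]
orientation: [-0.26, 1.555, 0.261]
ft_force: [-0.9, -0.6, 0.3]
opening: 0.0475
```

```bash
python3 -c "
from h import *
st()"
```

```text
18.0 pos [ 0.4852 -0.1836  0.0898] yaw 109.0 q [-0.5   0.44 -0.42  0.72  0.   -0.83] F [-0.89 -0.61  0.31] M [ 0.025  0.206 -0.007] op 0.0475
```

{"fn": "step_arm", "kwargs": {
  "rows": [0, 0, 0, 0, 0, -0.022, -1, 0, 0, 0, 0, 0, -0.022, -1]
}}

```text
clock: 18.25
ee_pos: [0.4852, -0.1836, 0.0898]
orientation: [-0.207, 1.561, 0.207]
ft_force: [-0.3, 0.4, -0.2]
opening: 0.0472
```

```bash
python3 -c "
from h import *
st()"
```

```text
18.25 pos [ 0.4852 -0.1836  0.0898] yaw 105.1 q [-0.5   0.44 -0.42  0.72  0.   -0.77] F [-0.25  0.36 -0.17] M [-0.022  0.144 -0.024] op 0.0472
```

{"fn": "step_arm", "kwargs": {
  "rows": [0, 0, 0, 0, 0, -0.022, -1, 0, 0, 0, 0, 0, -0.022, -1]
}}

```text
clock: 18.5
ee_pos: [0.4852, -0.1836, 0.0898]
orientation: [-0.153, 1.565, 0.153]
ft_force: [-1.6, 0.4, 0.3]
opening: 0.0475
```

```bash
python3 -c "
from h import *
st()"
```

```text
18.5 pos [ 0.4852 -0.1836  0.0898] yaw 101.1 q [-0.5   0.44 -0.42  0.72  0.   -0.7 ] F [-1.64  0.4   0.26] M [0.056 0.058 0.017] op 0.0475
```

{"fn": "step_arm", "kwargs": {
  "rows": [0, 0, 0, 0, 0, -0.022, -1, 0, 0, 0, 0, 0, -0.022, -1]
}}

```text
clock: 18.75
ee_pos: [0.4853, -0.1836, 0.0898]
orientation: [-0.098, 1.569, 0.098]
ft_force: [0.1, -0.3, -0.5]
opening: 0.0472
```

```bash
python3 -c "
from h import *
st()"
```

```text
18.75 pos [ 0.4853 -0.1836  0.0898] yaw 97.2 q [-0.5   0.44 -0.42  0.72  0.   -0.63] F [ 0.1  -0.34 -0.51] M [ 0.014  0.096 -0.009] op 0.0472
```

{"fn": "step_arm", "kwargs": {
  "rows": [0, 0, 0, 0, 0, -0.022, -1, 0, 0, 0, 0, 0, -0.022, -1]
}}

```text
clock: 19.0
ee_pos: [0.4852, -0.1836, 0.0898]
orientation: [-0.044, 1.57, 0.044]
ft_force: [-0.1, -0.2, 0.2]
opening: 0.0473
```

```bash
python3 -c "
from h import *
st()"
```

```text
19.0 pos [ 0.4852 -0.1836  0.0898] yaw 93.2 q [-0.5   0.44 -0.42  0.72  0.   -0.56] F [-0.11 -0.18  0.17] M [0.017 0.138 0.064] op 0.0473
```

{"fn": "step_arm", "kwargs": {
  "rows": [0, 0, 0, 0, 0, -0.022, -1, 0, 0, 0, 0, 0, -0.022, -1]
}}

```text
clock: 19.25
ee_pos: [0.4853, -0.1836, 0.0898]
orientation: [0.01, 1.571, -0.01]
ft_force: [-0.7, -0.4, -0.4]
opening: 0.0475
```

```bash
python3 -c "
from h import *
st()"
```

```text
19.25 pos [ 0.4853 -0.1836  0.0898] yaw 89.3 q [-0.5   0.44 -0.42  0.72 -0.   -0.49] F [-0.75 -0.36 -0.41] M [ 0.047  0.111 -0.03 ] op 0.0475
```

Tail at about −59° in the world frame and still turning freely.

{"fn": "step_arm", "kwargs": {
  "rows": [0, 0, 0, 0, 0, -0.022, -1, 0, 0, 0, 0, 0, -0.022, -1]
}}

```text
clock: 19.5
ee_pos: [0.4852, -0.1836, 0.0898]
orientation: [0.064, 1.57, -0.064]
ft_force: [-0.4, 0.6, 0.3]
opening: 0.0473
```

```bash
python3 -c "
from h import *
st()"
```

```text
19.5 pos [ 0.4852 -0.1836  0.0898] yaw 85.3 q [-0.5   0.44 -0.42  0.72  0.   -0.42] F [-0.44  0.56  0.28] M [0.025 0.131 0.019] op 0.0473
```

{"fn": "step_arm", "kwargs": {
  "rows": [0, 0, 0, 0, 0, -0.022, -1, 0, 0, 0, 0, 0, -0.022, -1]
}}

```text
clock: 19.75
ee_pos: [0.4853, -0.1836, 0.0898]
orientation: [0.119, 1.568, -0.119]
ft_force: [-1.2, 0.3, -0.4]
opening: 0.0472
```

```bash
python3 -c "
from h import *
st()"
```

```text
19.75 pos [ 0.4853 -0.1836  0.0898] yaw 81.3 q [-0.5   0.44 -0.42  0.72  0.   -0.35] F [-1.15  0.3  -0.42] M [ 0.028  0.102 -0.011] op 0.0472
```

{"fn": "step_arm", "kwargs": {
  "rows": [0, 0, 0, 0, 0, -0.022, -1, 0, 0, 0, 0, 0, -0.022, -1]
}}

```text
clock: 20.0
ee_pos: [0.4853, -0.1836, 0.0898]
orientation: [0.173, 1.564, -0.173]
ft_force: [-0.2, 0.0, -0.6]
opening: 0.0476
```

```bash
python3 -c "
from h import *
st()"
```

```text
20.0 pos [ 0.4853 -0.1836  0.0898] yaw 77.4 q [-0.5   0.44 -0.42  0.72  0.   -0.28] F [-0.17  0.05 -0.57] M [0.057 0.128 0.053] op 0.0476
```

{"fn": "step_arm", "kwargs": {
  "rows": [0, 0, 0, 0, 0, -0.022, -1, 0, 0, 0, 0, 0, -0.022, -1]
}}

```text
clock: 20.25
ee_pos: [0.4853, -0.1836, 0.0898]
orientation: [0.227, 1.559, -0.227]
ft_force: [-0.7, 0.1, -0.1]
opening: 0.0468
```

```bash
python3 -c "
from h import *
st()"
```

```text
20.25 pos [ 0.4853 -0.1836  0.0898] yaw 73.4 q [-0.5   0.44 -0.42  0.72  0.   -0.21] F [-0.73  0.06 -0.05] M [ 0.051  0.107 -0.035] op 0.0468
```

Tail about −75°.

{"fn": "step_arm", "kwargs": {
  "rows": [0, 0, 0, 0, 0, -0.022, -1, 0, 0, 0, 0, 0, -0.022, -1]
}}

```text
clock: 20.5
ee_pos: [0.4852, -0.1836, 0.0898]
orientation: [0.281, 1.552, -0.281]
ft_force: [-0.2, 1.0, -0.8]
opening: 0.0469
```

```bash
python3 -c "
from h import *
st()"
```

```text
20.5 pos [ 0.4852 -0.1836  0.0898] yaw 69.5 q [-0.5   0.44 -0.42  0.72  0.   -0.14] F [-0.22  0.95 -0.78] M [ 0.035  0.109 -0.027] op 0.0469
```

{"fn": "step_arm", "kwargs": {
  "rows": [0, 0, 0, 0, 0, -0.022, -1, 0, 0, 0, 0, 0, -0.022, -1]
}}

```text
clock: 20.75
ee_pos: [0.4853, -0.1836, 0.0898]
orientation: [0.335, 1.545, -0.335]
ft_force: [-0.1, -0.1, 0.2]
opening: 0.0473
```

```bash
python3 -c "
from h import *
st()"
```

```text
20.75 pos [ 0.4853 -0.1836  0.0898] yaw 65.5 q [-0.5   0.44 -0.42  0.72  0.   -0.08] F [-0.12 -0.14  0.16] M [ 0.073  0.054 -0.013] op 0.0473
```

{"fn": "step_arm", "kwargs": {
  "rows": [0, 0, 0, 0, 0, -0.022, -1, 0, 0, 0, 0, 0, -0.022, -1]
}}

```text
clock: 21.0
ee_pos: [0.4853, -0.1836, 0.0898]
orientation: [0.389, 1.535, -0.389]
ft_force: [-0.1, -0.1, 0.8]
opening: 0.0475
```

```bash
python3 -c "
from h import *
st()"
```

```text
21.0 pos [ 0.4853 -0.1836  0.0898] yaw 61.5 q [-0.5   0.44 -0.42  0.72  0.   -0.01] F [-0.14 -0.09  0.82] M [ 0.086  0.115 -0.056] op 0.0475
```

{"fn": "step_arm", "kwargs": {
  "rows": [0, 0, 0, 0, 0, -0.022, -1, 0, 0, 0, 0, 0, -0.022, -1]
}}

```text
clock: 21.25
ee_pos: [0.4853, -0.1836, 0.0898]
orientation: [0.443, 1.525, -0.443]
ft_force: [-0.3, -0.8, 0.8]
opening: 0.0472
```

```bash
python3 -c "
from h import *
st()"
```

```text
21.25 pos [ 0.4853 -0.1836  0.0898] yaw 57.6 q [-0.5   0.44 -0.42  0.72  0.    0.06] F [-0.27 -0.76  0.83] M [0.057 0.066 0.022] op 0.0472
```

Tail about −90°.

{"fn": "step_arm", "kwargs": {
  "rows": [0, 0, 0, 0, 0, -0.022, -1, 0, 0, 0, 0, 0, -0.022, -1]
}}

```text
clock: 21.5
ee_pos: [0.4853, -0.1836, 0.0898]
orientation: [0.497, 1.513, -0.497]
ft_force: [-0.7, 0.8, 0.6]
opening: 0.047
```

```bash
python3 -c "
from h import *
st()"
```

```text
21.5 pos [ 0.4853 -0.1836  0.0898] yaw 53.6 q [-0.5   0.44 -0.42  0.72  0.    0.13] F [-0.66  0.82  0.6 ] M [0.093 0.083 0.025] op 0.047
```

{"fn": "step_arm", "kwargs": {
  "rows": [0, 0, 0, 0, 0, -0.022, -1, 0, 0, 0, 0, 0, -0.022, -1]
}}

```text
clock: 21.75
ee_pos: [0.4853, -0.1836, 0.0898]
orientation: [0.551, 1.5, -0.551]
ft_force: [0.3, -0.6, 0.5]
opening: 0.0475
```

```bash
python3 -c "
from h import *
st()"
```

```text
21.75 pos [ 0.4853 -0.1836  0.0898] yaw 49.7 q [-0.5   0.44 -0.42  0.72  0.    0.2 ] F [ 0.28 -0.59  0.47] M [0.117 0.012 0.049] op 0.0475
```

{"fn": "step_arm", "kwargs": {
  "rows": [0, 0, 0, 0, 0, -0.022, -1, 0, 0, 0, 0, 0, -0.022, -1]
}}

```text
clock: 22.0
ee_pos: [0.4853, -0.1837, 0.0898]
orientation: [0.604, 1.485, -0.604]
ft_force: [-0.0, 0.3, -0.7]
opening: 0.0475
```

```bash
python3 -c "
from h import *
st()"
```

```text
22.0 pos [ 0.4853 -0.1837  0.0898] yaw 45.7 q [-0.5   0.44 -0.42  0.72 -0.    0.27] F [-0.02  0.27 -0.72] M [0.099 0.078 0.008] op 0.0475
```

{"fn": "step_arm", "kwargs": {
  "rows": [0, 0, 0, 0, 0, 0, -1]
}}

```text
clock: 22.12
ee_pos: [0.4853, -0.1836, 0.0898]
orientation: [0.605, 1.485, -0.605]
ft_force: [-0.4, 0.8, 0.2]
opening: 0.0468
```

```bash
python3 -c "
from h import *
st()"
```

```text
22.125 pos [ 0.4853 -0.1836  0.0898] yaw 45.7 q [-0.5   0.44 -0.42  0.72  0.    0.27] F [-0.41  0.83  0.21] M [ 0.065  0.082 -0.005] op 0.0468
```

Tail about −102°.

{"fn": "step_arm", "kwargs": {
  "rows": [0, 0, 0, 0, 0, -0.022, -1, 0, 0, 0, 0, 0, -0.022, -1]
}}

```text
clock: 22.38
ee_pos: [0.4853, -0.1836, 0.0898]
orientation: [0.659, 1.468, -0.659]
ft_force: [-0.8, 0.1, -0.4]
opening: 0.0472
```

```bash
python3 -c "
from h import *
st()"
```

```text
22.375 pos [ 0.4853 -0.1836  0.0898] yaw 41.7 q [-0.5   0.44 -0.42  0.72  0.    0.34] F [-0.84  0.05 -0.44] M [0.075 0.036 0.049] op 0.0472
```

{"fn": "step_arm", "kwargs": {
  "rows": [0, 0, 0, 0, 0, -0.022, -1, 0, 0, 0, 0, 0, -0.022, -1]
}}

```text
clock: 22.62
ee_pos: [0.4853, -0.1837, 0.0898]
orientation: [0.712, 1.451, -0.712]
ft_force: [-0.8, 0.3, -0.4]
opening: 0.0476
```

```bash
python3 -c "
from h import *
st()"
```

```text
22.625 pos [ 0.4853 -0.1837  0.0898] yaw 37.8 q [-0.5   0.44 -0.42  0.72 -0.    0.41] F [-0.84  0.28 -0.36] M [0.097 0.049 0.061] op 0.0476
```

```bash
python3 - <<'E'
from h import *
L=[]
for i in range(6):
    p,d,K,T=cap('side'); s=telemetry.get_obs(); L.append(np.r_[s['ft_force'],s['wrist_torque']])
print(np.mean(L,0).round(3),np.std(L,0).round(3))
cap('wrist','w10.png'); cv2.imwrite('pics/s10.png',cv2.resize(p[170:310,260:380,::-1],None,fx=5,fy=4.28,interpolation=cv2.INTER_CUBIC))
E
```

```text
[-0.559  0.315  0.279  0.093  0.012  0.009] [0.221 0.334 0.433 0.025 0.018 0.014]
```

View pics/w10.png

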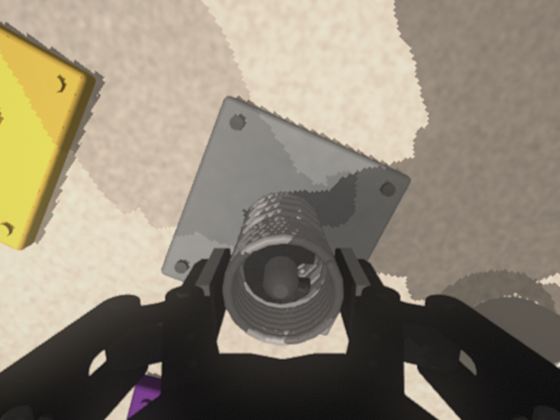

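View pics/s10.png

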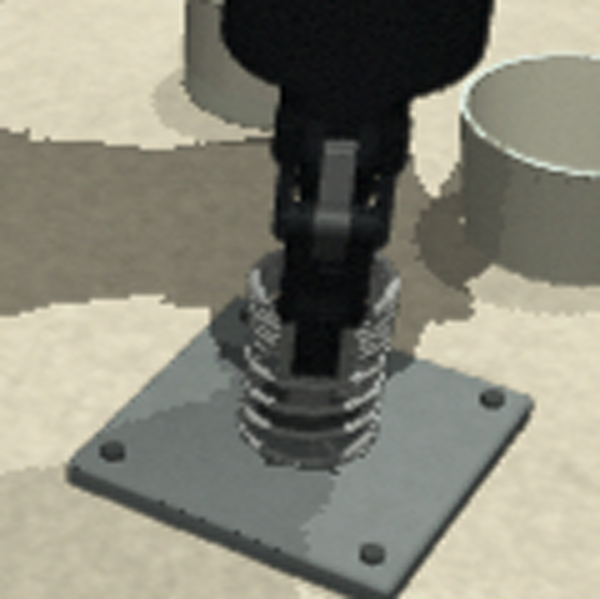

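```bash
cat >> h.py <<'E'
def avg(n=4):
    L=[]
    for i in range(n):
        optics.capture('side'); s=telemetry.get_obs(); L.append(np.r_[s['ft_force'],s['wrist_torque']])
    st(); print(np.mean(L,0).round(3))
E
```

{"fn": "step_arm", "kwargs": {
  "rows": [0, 0, 0, 0, 0, -0.02, -1, 0, 0, 0, 0, 0, -0.02, -1]
}}

```text
clock: 23.22
ee_pos: [0.4856, -0.1838, 0.0899]
orientation: [0.761, 1.433, -0.761]
ft_force: [1.2, 0.1, -0.4]
opening: 0.0474
```

```bash
python3 -c "
from h import *
avg()"
```

```text
23.425 pos [ 0.4855 -0.1837  0.0899] yaw 34.1 q [-0.5   0.44 -0.42  0.72  0.    0.47] F [0.79 0.24 0.52] M [ 0.033 -0.428  0.052] op 0.0474
[ 1.029  0.065 -0.175 -0.019 -0.378  0.058]
```

{"fn": "step_arm", "kwargs": {
  "rows": [0, 0, 0, 0, 0, -0.007, -1, 0, 0, 0, 0, 0, -0.007, -1]
}}

```text
clock: 23.68
ee_pos: [0.4855, -0.1837, 0.0899]
orientation: [0.779, 1.426, -0.779]
ft_force: [2.0, -0.7, 0.4]
opening: 0.0471
```

```bash
python3 -c "
from h import *
avg()"
```

```text
23.875 pos [ 0.4854 -0.1837  0.0899] yaw 32.8 q [-0.5   0.44 -0.42  0.72  0.    0.5 ] F [ 2.64 -0.3  -0.65] M [-0.093 -0.579  0.053] op 0.0474
[ 2.477  0.025 -0.057 -0.052 -0.578  0.056]
```

{"fn": "step_arm", "kwargs": {
  "rows": [0, 0, 0, 0, 0, 0.008, -1, 0, 0, -0.001, 0, 0, 0.014, -1, 0, 0, -0.001, 0, 0, 0.014, -1]
}}

```text
clock: 24.25
ee_pos: [0.4853, -0.1836, 0.0896]
orientation: [0.745, 1.439, -0.745]
ft_force: [2.2, 0.4, 0.6]
opening: 0.0473
```

{"fn": "step_arm", "kwargs": {
  "rows": [0, 0, 0, 0, 0, 0, 1, 0, 0, 0, 0, 0, 0, 1, 0, 0, 0, 0, 0, 0, 1, 0, 0, 0, 0, 0, 0, 1, 0, 0, 0, 0, 0, 0, 1]
}}

```text
clock: 24.88
ee_pos: [0.4852, -0.1836, 0.0895]
orientation: [0.745, 1.439, -0.745]
ft_force: [-0.8, 0.4, -0.6]
opening: 0.0856
```

```bash
python3 - <<'E'
from h import *
st()
p,d,K,T=cap('side'); cv2.imwrite('pics/s11.png',cv2.resize(p[170:310,260:380,::-1],None,fx=5,fy=4.28,interpolation=cv2.INTER_CUBIC))
cap('wrist','w11.png'); st()
E
```

```text
24.875 pos [ 0.4852 -0.1836  0.0895] yaw 35.3 q [-0.5   0.44 -0.42  0.72 -0.    0.45] F [-0.75  0.39 -0.57] M [-0.024 -0.046 -0.025] op 0.0856
24.975 pos [ 0.4852 -0.1836  0.0895] yaw 35.3 q [-0.5   0.44 -0.42  0.72 -0.    0.45] F [ 0.44 -0.78  0.32] M [ 0.018  0.041 -0.038] op 0.0856
```

View pics/w11.png

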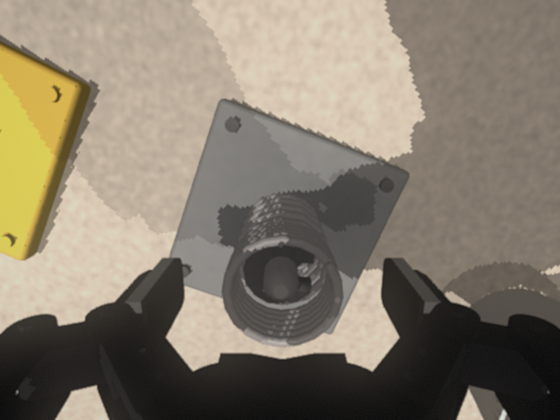

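View pics/s11.png

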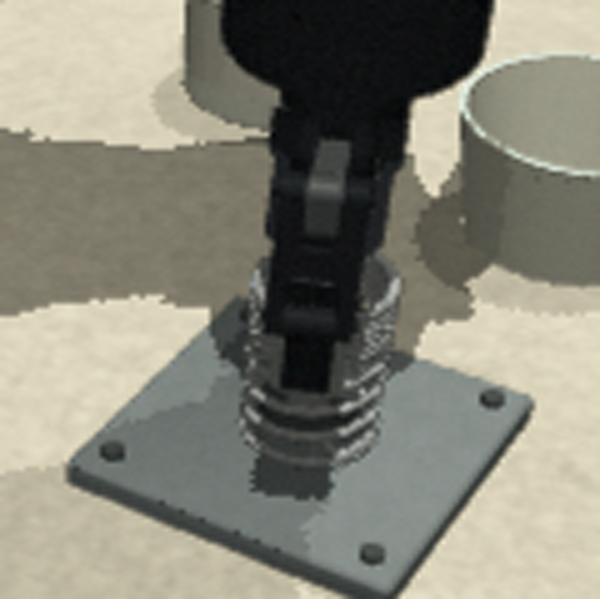

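{"fn": "step_arm", "kwargs": {
  "rows": [0, 0, 0.06, 0, 0, 0, 1, 0, 0, 0.16, 0, 0, 0, 1, 0, 0, 0.3, 0, 0, 0, 1, 0, 0, 0.48, 0, 0, 0, 1, 0, 0, 0.48, 0, 0, 0, 1]
}}

```text
clock: 25.6
ee_pos: [0.4872, -0.1847, 0.2138]
orientation: [0.744, 1.432, -0.744]
ft_force: [1.1, 0.8, -0.1]
opening: 0.085
```

{"fn": "step_arm", "kwargs": {
  "rows": [-0.4, 0.4, 0.1, 0, 0, 0, 1, -0.4, 0.4, 0.1, 0, 0, 0, 1, -0.4, 0.4, 0.1, 0, 0, 0, 1, -0.4, 0.4, 0.1, 0, 0, 0, 1]
}}

```text
clock: 26.1
ee_pos: [0.3851, -0.0832, 0.235]
orientation: [0.744, 1.438, -0.744]
ft_force: [0.7, -0.0, 0.2]
opening: 0.0857
```

```bash
python3 - <<'E'
from h import *
st()
for n in ('side','top'):
    p,d,K,T=cap(n,n+'12.png'); X=cloud(d,K,T).reshape(-1,3); m=np.hypot(X[:,0]-.483,X[:,1]+.184)<.032
    Y=X[m]
    for lo,hi in ((.03,.06),(.06,.08),(.085,.1)):
        t=Y[(Y[:,2]>lo)&(Y[:,2]<hi)]; print(n,lo,len(t),t.min(0).round(4),t.max(0).round(4))
    b=(270,190,380,310) if n=='side' else (290,160,380,260)
    cv2.imwrite(f'pics/{n}12c.png',cv2.resize(p[b[1]:b[3],b[0]:b[2],::-1],None,fx=5,fy=5,interpolation=cv2.INTER_CUBIC))
E
```

```text
26.1 pos [ 0.3851 -0.0832  0.235 ] yaw 35.3 q [-0.4   0.05 -0.5   1.01 -0.    0.56] F [ 0.65 -0.01  0.21] M [-0.025 -0.004 -0.029] op 0.0857
side 0.03 328 [ 0.4594 -0.2093  0.03  ] [ 0.5053 -0.1631  0.0599]
side 0.06 315 [ 0.46  -0.209  0.06 ] [ 0.5056 -0.1633  0.08  ]
side 0.085 291 [ 0.4596 -0.209   0.0851] [ 0.506  -0.163   0.0937]
top 0.03 66 [ 0.4623 -0.2041  0.0305] [ 0.5038 -0.1604  0.0598]
top 0.06 181 [ 0.4601 -0.204   0.0607] [ 0.5031 -0.1597  0.0799]
top 0.085 181 [ 0.4601 -0.2071  0.0853] [ 0.5058 -0.16    0.0986]
```

View pics/side12c.png

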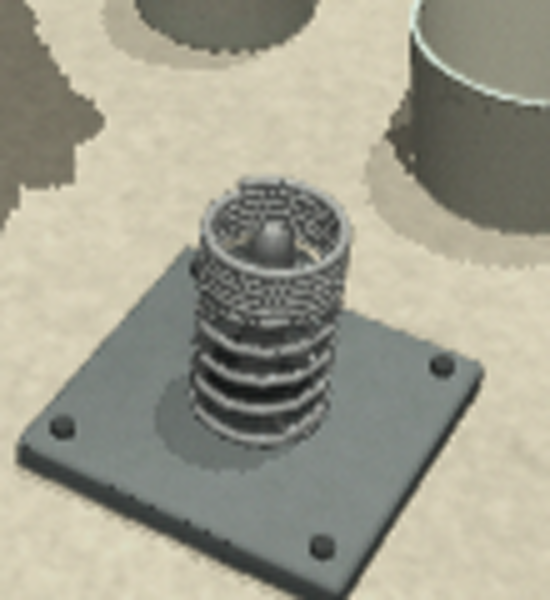

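View pics/top12c.png

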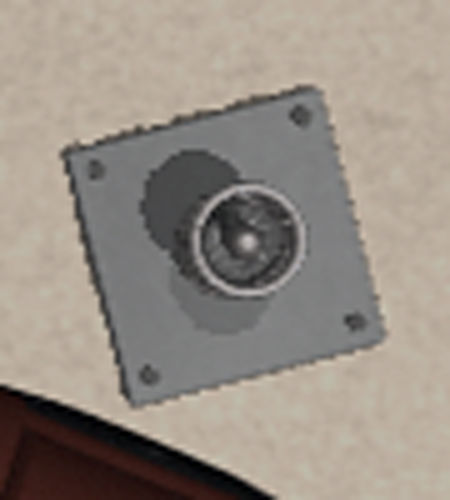

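View pics/top12.png

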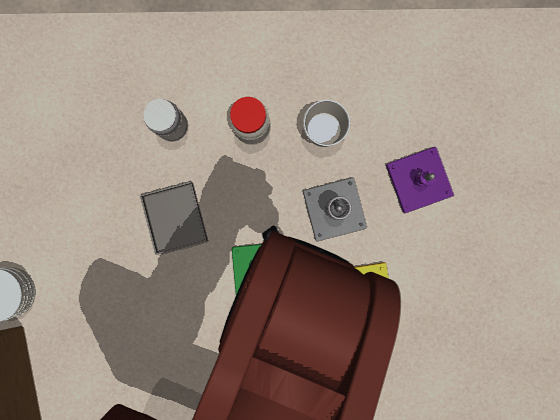

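```bash
python3 -c "
from h import *
print(workorder.hand_in()); st()"
```

```text
the job is handed in; nothing more can be done
None
the job is handed in; nothing more can be done
```

The spring is on the grey stand's post, fully down, turned clockwise against the stop pin and released. I handed the job in at about 26 s of the 72 s allowed; the hand-in gave no verdict.

- **Threading:** The tail went through the upper collar's slot without snagging. It snagged once on the lower collar, with about 3 N of push, and dropped through after a few degrees of clockwise twist. The spring sat on the base with about 1.5 N.
- **Stop pin:** Turning clockwise, the tail met the pin at about −126° in the stand's frame. The wrist read about 0.056 N m and 2.5 N sideways, held for longer than the 0.15 s required. I turned back 2.5° before opening the gripper.
- **Last checks:**
  - Top of the spring measured at 93.7 mm, against an expected 94 mm when seated.
  - In the side camera the coils lined up to within 1 mm from bottom to top, so the spring stands upright.
  - The arm is clear, and the jar, can and tub appear unmoved in the top picture.

**Disagreements and limits:** The fixed cameras placed the spring and stand about 2 to 3 mm lower in x than the wrist camera did. All three agreed on the distance between them, and I used the wrist values. After turning back 2.5°, a sideways force of about 2 N remained until the gripper opened. I did not see the tail itself after release; its final angle comes from the gripper's turn.

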